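Pack repaired power modules in the transit cradle and bolt it

ROBOT

A 6-joint arm with a two-finger parallel gripper is mounted at the origin on the work surface. World frame = base frame: x ahead of the robot, y to its left, z up, the work surface at z = 0. Lengths are in m, angles in rad, forces in N, time in s.
With the tool pointing down it reaches from about 0.3 to 0.85 m from the base axis. Payload 5.4 kg.
Tool frame: the origin (TCP) lies midway between the tips of the shut fingers; the grasp point (between the pads) lies 19 mm behind it (manip.tcp_to_grasp is the distance from the TCP to the grasp point, in m); z points along the fingers, y is the line along which they close (so a half turn about z gives the same grasp; the last joint's range is limited). The gripper opens to 85 mm and grips with 20 to 120 N. Pads are 22 mm wide; open, the fingers measure 114 mm over their backs; the gripper's body (76 mm by 85 mm) begins 54 mm behind the grasp point. The pads swing forward as they close: fully open they stand 13 mm farther back than shut.
Start: joints at [-1.541, 0.158, 1.597, -0, 1.386, -0.21], TCP at [0.137, -0.559, 0.231] pointing down, gripper open.
Joint ranges: [-2.91, 2.91], [-0.94, 2.29], [0.18, 2.7], [-1.29, 4.43], [0.17, 2.64], [-3, 3]. Speed limits (rad/s): [2.57, 2.57, 3.14, 3.14, 3.14, 3.14].

INTERFACE

Orientations are given as a rotation vector (axis times angle).
In Python, from rig import manip, cams gives the robot as it stands. The module is installed in compiled form; this text tells all that it offers.
- The arm moves only by the tool step_arm, never from a script. Its argument "deltas" is a list of rows, each a list of 7 numbers: the closure, from 0 (fully open) to 1 (shut), then the shift along the tool's x, y, z in mm, then the turn, a rotation vector about the tool's x, y, z in degrees. A call has exactly 10 rows; each row shifts and turns the commanded pose from where the row before left it, along the tool's axes as they then stand; what a row does not reach is not made up. A row lasts 1/8 s, in which the tool goes at most 62.5 mm and 10.7 degrees, less where a joint would pass 70% of its speed; a pose out of reach is approached as far as the arm can. A call with a gripper value outside its range is refused whole. The fingers move at their own pace and stop on an object; "force" is the grip in N (left out, the last holds). Time passes only in rows, so rows that do not move let the fingers close, or fill a call up. It gives the time, the measured TCP pose, the force, the opening and the grip force at its end, in the units of the state.
- manip.state(): the state, without advancing time (a new reading comes with each control period).
- cams.camera(name): name is "scene" or "top" or "wrist"; returns a dict with "image" (420x560x3 uint8, red, green, blue), "fx", "fy", "cx", "cy" (pixels), "R" (3x3) and "t" (3): a world point X has camera coordinates R X + t. Camera axes: x right, y down, z forward; pixel columns grow to the right and rows downward; lengths in m; the calibration is good to about 2 mm. The wrist camera is an equidistant fisheye: a pixel r from the principal point sees the ray r / f radians off the axis. A picture is of the moment at which its call begins. There is no depth.
- manip.hand_in(): hands the job in; it is judged then, once.
The state is a dict: "time_s": time; "joint_positions": joint angles; "qd": joint speeds; "joint_torque": joint torques, N m; "eef_pos": TCP position; "eef_rot": TCP orientation; "force": force on the tool from outside, world axes, zero at the start; "ft_torque": the same for the moment, N m; "grip_width": finger opening in m; "gripper_force": force on a finger pad.
Only numpy, scipy, OpenCV 4.12 (cv2) and the standard library are available. Lean on these libraries where they do the work, as an engineer would, in place of code of your own. Each camera call takes 0.05 s, during which the arm holds its last target. There are 200 camera calls.

TASK

Draw the transit cradle's sliding bolt right back, then pack every repaired power module lying on the bench into the cradle, on top of the one already there, in one stack lined up between the corner guides, with exactly one separator sheet under each module you add. A sheet you do not need stays on the bench, away from the cradle. When the stack is complete, push the sliding bolt across over it until it is fully home in the keeper, and leave the other things on the bench where they are.

Things in the scene. Friction and masses are not known exactly. Their poses are not given: they have to be found in the camera images.
- cradle: transit cradle, fixed to the bench. Origin on the bench under the stack's centre; y along the stack's length and the bolt's travel, z up. Base plate 90 x 156 x 6 mm (x, y, z). Two end brackets, 36 mm wide in x, 115 mm high, inner faces at y = +/-56 mm: the -y one (24 mm thick) carries the bolt, the +y one (20 mm) is the keeper. A rail, top at z = 90 mm, runs under the rod to y = -260 mm.
- seat (a point): centre of the top of the cradle's base plate (6 mm above the bench), where the stack stands; axes as the cradle's. Around it four corner guides 80 mm high (6 x 12 mm, x, y), inner faces at x = +/-33 mm, standing at |y| = 43 to 55 mm; the sides between them are open for the fingers.
- keeper (a point): mouth of the keeper's hole, on the keeper's inner face, on the rod's axis, 100 mm above the bench.
- bolt (a joint): travel of the sliding bolt (m) along the cradle's +y: 0 drawn back, 0.150 at its end stop, tip 16 mm deep in the keeper. Starts across (0.115 to 0.150); below 0.022 the tip is inside its bracket, clear of the stack place. Friction 2 N, damping 6 N per m/s; it stays where it is left. Rod 13 mm thick, axis 100 mm above the bench, underside 7.5 mm above a full stack with three added modules.
- bolt_tip (a point): the tip of the bolt's rod, on its axis.
- bolt_knob (a point): centre of the bolt's knob, 138 mm above the bench: upright black cylinder 18 mm in diameter, from 122 to 154 mm above the bench, on a 10 mm stem that stands on the rod 164 mm behind its tip. Push it along the cradle's y from either side, or pinch it from above.
- module0: the power module that already stands in the cradle, same size as the others (50 x 94 x 14 mm); origin at the centre of its underside, y along its length.
- module1: power module: flat brick 50 x 94 x 14 mm (x, y, z), green circuit board below, finned aluminium heat sink above, flat enough on top to stack on; 160 g nominal. Origin at the centre of its underside, y along its length, z up. May be absent.
- module2: power module: flat brick 50 x 94 x 14 mm (x, y, z), green circuit board below, finned aluminium heat sink above, flat enough on top to stack on; 160 g nominal. Origin at the centre of its underside, y along its length, z up. May be absent.
- module3: power module: flat brick 50 x 94 x 14 mm (x, y, z), green circuit board below, finned aluminium heat sink above, flat enough on top to stack on; 160 g nominal. Origin at the centre of its underside, y along its length, z up. May be absent.
- sheet1: separator sheet: stiff plain brown board 56 x 100 x 8 mm (x, y, z), 50 g nominal. Origin at the centre of its underside, y along its length, z up. Starts lying flat on the bench.
- sheet2: separator sheet: stiff plain brown board 56 x 100 x 8 mm (x, y, z), 50 g nominal. Origin at the centre of its underside, y along its length, z up. Starts lying flat on the bench.
- sheet3: separator sheet: stiff plain brown board 56 x 100 x 8 mm (x, y, z), 50 g nominal. Origin at the centre of its underside, y along its length, z up. Starts lying flat on the bench.
- screw_jar: bystander: standing closed jar, 56 mm in diameter, 75 mm high; origin at the centre of its underside.
- screwdriver: bystander: screwdriver lying on the bench; x along it.
- parts_cup: bystander: small steel bowl, 70 mm in diameter, 50 mm high; origin at the centre of its underside.
Not all that is in view belongs to the job. Leave any turquoise look-alike of the sheet3 alone.

How it is judged:
By the outcome, as a careful person would: the job done as asked, in the order asked, and still so for the second after the job is handed in, with the robot touching nothing.
Of module1, module2, module3 only 2 to 3 are there at a start; the rules pass over those that are not, and their reading is None.
At some moment in a run one of module1, module2, module3, sheet1, sheet2, sheet3 may be knocked a few centimetres aside while the robot is not near it.
Once in a run the grip may slacken for a moment while it holds something.
It also fails if it takes over 210 s, if anything falls off the work surface, if the arm or the gripper's body presses on something with over 40 N, if the wrist force passes 120 N, or if a joint passes its speed limit or range.

## Working session

There is one attempt and no reset: what is moved stays moved. The work goes in short steps, Python scripts to look and compute and a tool call to move; the robot and the scene stay as the last step left them, time stands still between calls to the robot, and variables do not carry over. Pictures are saved under pics/ and viewed, at most 14 in all, crops included, and the job is handed in when it is done.

Besides the shell and the picture viewer there is one more tool, called after "Request:" as name([rows], argument=value, ...), one row to a line, values as JSON. step_arm: Moves the arm, as the interface text tells. Its arguments: {"type":"object","properties":{"deltas":{"type":"array","items":{"type":"array","items":{"type":"number"}}},"force":{"type":"number"}},"required":["deltas"]}

```bash
mkdir -p pics
python3 - <<'E'
from rig import manip,cams
import cv2
for n in ["scene","top"]:
    c=cams.camera(n); cv2.imwrite(f"pics/{n}0.png",c["image"][:,:,::-1]); print(n,c["fx"],c["fy"],c["cx"],c["cy"],c["R"].round(4).tolist(),c["t"].round(4).tolist())
s=manip.state(); print({k:s[k] for k in("time_s","eef_pos","eef_rot","grip_width")}, manip.tcp_to_grasp)
E
```

```text
scene 385.96573547435867 385.96573547435867 274.91077693630814 207.55031749162094 [[-0.7722, 0.6352, -0.0175], [0.3704, 0.4276, -0.8246], [-0.5163, -0.6432, -0.5655]] [0.4145, -0.1209, 1.241]
top 428.1421782023076 428.1421782023076 278.61110236706884 218.8129153230827 [[0.0242, -0.9995, 0.0215], [-0.9975, -0.0256, -0.0656], [0.0662, -0.0199, -0.9976]] [-0.0257, 0.5652, 0.9651]
{'time_s': 0.1, 'eef_pos': array([ 0.13654595, -0.55799597,  0.23041687]), 'eef_rot': array([-3.11734465e+00, -3.75582251e-01, -2.70639886e-04]), 'grip_width': 0.08532954211579175} 0.0187
```

View pics/scene0.png

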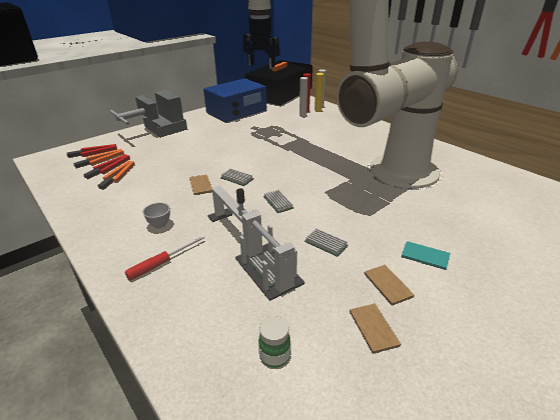

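View pics/top0.png

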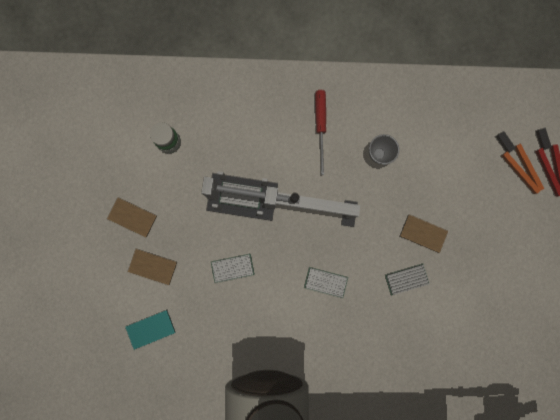

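The scene view shows the cradle at (265,250), its knob at (240,195), modules at (326,241), (278,200) and (237,177), brown sheets at (389,283), (374,327) and (201,184), and the turquoise decoy at (426,255).

The top view shows modules at (232,268), (326,282) and (407,279), and brown sheets at (132,217), (152,267) and (424,233). The turquoise decoy is at (150,330), the jar at (167,139), the cup at (382,150) and the screwdriver at (321,120). The cradle is at (240,196) and the knob at (293,198).

Things that could be mistaken:
- **Sheets:** the turquoise board (150,330) looks like the three brown ones. I choose the brown ones.
- **Modules:** module0 in the cradle (240,196) looks like the three on the bench.

```bash
cat > h.py <<'E'
import numpy as np, cv2
from scipy.spatial.transform import Rotation as Rn
from rig import manip,cams
def pt(c,uv,z):
    "rays of pixels cast onto the plane at height z"
    uv=np.atleast_2d(uv).astype(float); d=np.c_[(uv[:,0]-c["cx"])/c["fx"],(uv[:,1]-c["cy"])/c["fy"],np.ones(len(uv))]
    o=-c["R"].T@c["t"]; d=d@c["R"]; return o+d*((z-o[2])/d[:,2])[:,None]
def px(c,X):
    q=np.atleast_2d(X)@c["R"].T+c["t"]; return np.c_[q[:,0]/q[:,2]*c["fx"]+c["cx"],q[:,1]/q[:,2]*c["fy"]+c["cy"]]
def rect(c,cnt,z):
    "centre, long side's yaw (deg), sides in mm, of a contour on the plane z"
    P=pt(c,cnt.reshape(-1,2),z)[:,:2].astype(np.float32)*1000
    (x,y),(w,h),a=cv2.minAreaRect(P)
    if w<h: w,h,a=h,w,a+90
    return np.round([x,y,(a+90)%180-90,w,h],1)
def blobs(mask,lo=150,hi=3000):
    m=cv2.morphologyEx(mask.astype(np.uint8),cv2.MORPH_CLOSE,np.ones((3,3)))
    return [k for k in cv2.findContours(m,cv2.RETR_EXTERNAL,cv2.CHAIN_APPROX_NONE)[0] if lo<cv2.contourArea(k)<hi]
def brown(im):
    h=cv2.cvtColor(im,cv2.COLOR_RGB2HSV); return (h[...,0]>5)&(h[...,0]<20)&(h[...,1]>95)&(h[...,2]>60)
def go(x,y,z,yaw):
    """tool-axes shift (mm) and turn (deg) from the measured pose to TCP x,y,z (mm),
    tool down, closing line (tool y) at yaw deg in world, half turn free"""
    s=manip.state(); R=Rn.from_rotvec(s["eef_rot"]); best=None
    for a in(yaw,yaw+180):
        t=np.radians(a); ty=np.array([np.cos(t),np.sin(t),0]); tz=np.array([0,0,-1.]); T=np.c_[np.cross(ty,tz),ty,tz]
        r=np.degrees((R.inv()*Rn.from_matrix(T)).as_rotvec())
        if best is None or np.linalg.norm(r)<np.linalg.norm(best): best=r
    d=np.array([x,y,z])/1000-s["eef_pos"]
    print("t",round(s["time_s"],2),"pos",(s["eef_pos"]*1000).round(1),"w",round(s["grip_width"]*1000,1),"j6",s["joint_positions"][5].round(2))
    print("shift(tool)",(R.inv().apply(d)*1000).round(1),"turn",best.round(1))
def shot(n,name,box=None,k=1):
    c=cams.camera(n); im=c["image"]
    if box: im=im[box[1]:box[3],box[0]:box[2]]
    cv2.imwrite(f"pics/{name}.png",cv2.resize(im,None,fx=k,fy=k,interpolation=cv2.INTER_CUBIC)[:,:,::-1]); return c
E
python3 - <<'E'
from h import *
c=shot("top","crop1",(100,160,460,350),2.2); im=c["image"]
for k in blobs(brown(im)): print("sheet",k.reshape(-1,2).mean(0).round(),rect(c,k,.008))
g=cv2.cvtColor(im,cv2.COLOR_RGB2GRAY)
print(g[300,60:70], im[240,300])
e=cv2.Canny(g,60,150); e=cv2.morphologyEx(e,cv2.MORPH_CLOSE,np.ones((5,5)))
for k in blobs(e,400,3000): print("edge",k.reshape(-1,2).mean(0).round(),rect(c,k,.010))
# knob: dark
m=np.zeros_like(g);m[188:206,286:300]=g[188:206,286:300]<40
for k in blobs(m,10,400): print("knob",k.reshape(-1,2).mean(0),pt(c,k.reshape(-1,2).mean(0),.154))
print("cam",-c["R"].T@c["t"])
E
```

```text
sheet [152. 267.] [449.4 275.8  73.5  96.8  53. ]
sheet [424. 233.] [ 541.2 -351.2   68.6   97.5   53.2]
sheet [132. 217.] [562.  327.6  66.1  97.4  52.8]
sheet [523. 167.] [ 695.3 -588.7   29.8  120.8   53.7]
[118 119 120 120 121 122 120 120 122 121] [130 125 114]
edge [150. 329.] [308.6 273.1 -66.8 105.1  60.1]
edge [232. 268.] [450.9  92.1 -77.3  98.7  54.8]
edge [152. 266.] [449.6 274.7  73.5 104.1  59.9]
edge [423. 233.] [ 541.1 -349.5   68.6  105.1   60.8]
edge [132. 217.] [562.1 326.9  66.7 105.8  60.4]
edge [380. 152.] [ 731.3 -246.8  -44.1   86.6   71.5]
edge [538. 158.] [ 720.4 -596.8   -1.1  164.5  154.1]
edge [321. 131.] [ 773.1 -104.3    1.1  208.2   28.5]
cam [0.50054598 0.00801387 1.0004317 ]
```

View pics/crop1.png

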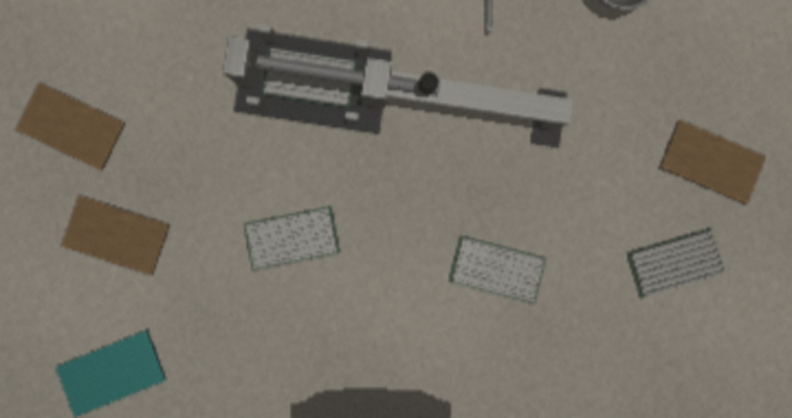

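The crop shows the three brown sheets at crop pixels (70,125), (115,235) and (712,162), and the turquoise decoy at (110,372). The modules are at (292,238), (498,268) and (676,263). The dark base plate's corners are near (248,29), (391,52), (380,132) and (234,110), and the knob is at (428,83). The choice matches the descriptions, so I'll measure the rest.

```bash
cat >> h.py <<'E'
def modules(c):
    g=cv2.cvtColor(c["image"],cv2.COLOR_RGB2GRAY); out=[]
    e=cv2.morphologyEx(cv2.Canny(g,40,110),cv2.MORPH_CLOSE,np.ones((5,5)))
    for k in blobs(e,500,3000):
        r=rect(c,k,.010)
        if 88<r[3]<112 and 44<r[4]<66: out.append((k.reshape(-1,2).mean(0).round(),r))
    return out
E
python3 - <<'E'
from h import *
c=cams.camera("top"); im=c["image"]; g=cv2.cvtColor(im,cv2.COLOR_RGB2GRAY)
for u,r in modules(c): print(u,r)
q=lambda L:np.array(L)/2.2+[100,160]-.3
for L in([(460,236),(545,257),(534,302),(450,280)],[(628,253),(711,229),(723,270),(640,296)],[(245,222),(331,207),(340,252),(254,270)]): print("manual",rect(c,q(L),.010))
m=np.zeros_like(g); m[165:225,195:285]=g[165:225,195:285]<75
k=max(blobs(m,100,9000),key=cv2.contourArea); print("plate",rect(c,k,.006)); 
print("plate manual",rect(c,q([(248,29),(391,52),(380,132),(234,110)]),.006))
print("knob",pt(c,q((428,81)),.150), "keeper top",pt(c,q((237,57)),.115),"bracket top",pt(c,q((376,79)),.115),"rail end",pt(c,q((571,110)),.09))
s=cams.camera("scene")
cv2.imwrite("pics/scr.png",cv2.resize(s["image"][160:300,190:330],None,fx=4,fy=4,interpolation=cv2.INTER_CUBIC)[:,:,::-1])
E
```

```text
[150. 329.] [308.4 273.1 -66.9 105.1  60.2]
[326. 282.] [ 423.3 -124.2   75.8   98.6   55.4]
[407. 279.] [ 435.3 -310.9  -72.1   96.9   52.3]
[232. 268.] [450.7  92.3 -77.3  98.3  55.2]
[152. 266.] [449.7 274.4  73.  104.5  60.1]
[423. 233.] [ 541.4 -349.6   68.6  105.1   61.5]
[132. 217.] [561.8 327.   66.1 105.4  60.8]
manual [ 423.3 -123.6   77.5   91.8   48.2]
manual [ 434.5 -311.5  -72.8   92.6   46.3]
manual [451.3  91.  -77.4  91.2  50.7]
plate [615.1  68.4  81.5 189.1  90.1]
plate manual [617.1  74.4  82.9 155.9  87.5]
knob [[ 0.60240421 -0.03912944  0.15      ]] keeper top [[0.62453759 0.13979721 0.115     ]] bracket top [[0.60717993 0.00815908 0.115     ]] rail end [[ 0.58491901 -0.18248202  0.09      ]]
```

View pics/scr.png

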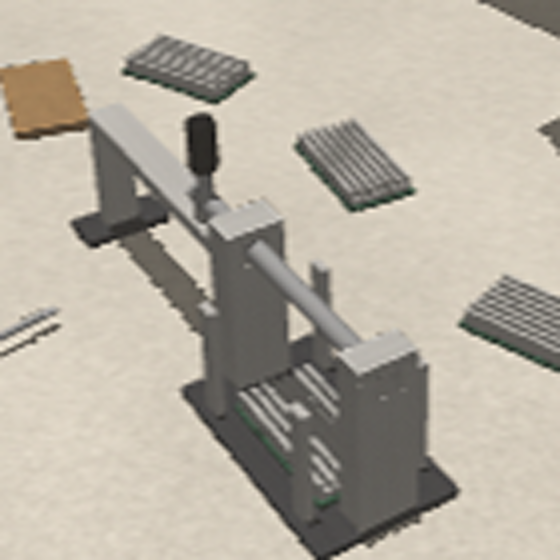

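The scene crop confirms the layout: knob at crop (202,145), the bolt rod across into the keeper, and module0 seated. The base module's fins run along the stack, and the bench modules are clear of other objects.

```bash
cat >> h.py <<'E'
O=np.array([616.5,75.5]); YAW=83.0
def cr(x,y):
    t=np.radians(YAW); Y=np.array([np.cos(t),np.sin(t)]); X=np.array([Y[1],-Y[0]]); return O+x*X+y*Y
def plan(*wps):
    "from the measured pose through (x,y,z,yaw): turn first, then shift in the turned tool's axes"
    s=manip.state(); p=s["eef_pos"]*1000; R=Rn.from_rotvec(s["eef_rot"])
    print("t",round(s["time_s"],2),"pos",p.round(1),"w",round(s["grip_width"]*1000,1),"F",s["gripper_force"].round(1) if hasattr(s["gripper_force"],'round') else s["gripper_force"],"j6",s["joint_positions"][5].round(2))
    for x,y,z,yaw in wps:
        c=[]
        for a in(yaw,yaw+180):
            t=np.radians(a); ty=np.array([np.cos(t),np.sin(t),0]); tz=np.array([0,0,-1.]); T=Rn.from_matrix(np.c_[np.cross(ty,tz),ty,tz])
            c.append(((R.inv()*T).as_rotvec(degrees=True),T))
        r,R=min(c,key=lambda q:np.linalg.norm(q[0])); d=np.array([x,y,z])-p; p=p+d
        print("turn",r.round(1),"then shift",R.inv().apply(d).round(1))
E
python3 - <<'E'
from h import *
s=cams.camera("scene"); 
for n,x,y,z in[("keeper",0,66,115),("bracket",0,-68,115),("knobtop",0,-115.5,154),("railend",0,-260,90),("pl+-",45,-80,6),("pl++",45,76,6),("pl-+",-45,76,6)]:
    print(n,((px(s,np.r_[cr(x,y),z]/1000)[0]-[190,160])*4).round())
k=cr(0,-115.5); print(k); plan((*k,230,-7),(*k,128,-7),(*cr(0,-247),128,-7))
E
```

```text
keeper [380. 344.]
bracket [246. 214.]
knobtop [200. 117.]
railend [102. 103.]
pl+- [179. 380.]
pl++ [318. 548.]
pl-+ [460. 479.]
[602.42409084 -39.13908051]
t 0.3 pos [ 136.6 -558.3  231. ] w 85.4 F 0.0 j6 -0.21
turn [ -0.   -0.  -69.3] then shift [572.1 399.1   1. ]
turn [0. 0. 0.] then shift [  0.  -0. 102.]
turn [0. 0. 0.] then shift [-131.5    0.     0. ]
```

Request:
step_arm([
  [0, 0, 0, 0, 0, 0, -9.9],
  [0, 0, 0, 0, 0, 0, -9.9],
  [0, 0, 0, 0, 0, 0, -9.9],
  [0, 0, 0, 0, 0, 0, -9.9],
  [0, 0, 0, 0, 0, 0, -9.9],
  [0, 0, 0, 0, 0, 0, -9.9],
  [0, 0, 0, 0, 0, 0, -9.9],
  [0, 40, 28, 0, 0, 0, 0],
  [0, 40, 28, 0, 0, 0, 0],
  [0, 40, 28, 0, 0, 0, 0],
], force=40)

```text
time_s: 1.55
eef_pos: [0.2352, -0.4484, 0.2312]
eef_rot: [2.353, 2.082, 0.0]
force: [0.4, -0.8, 0.3]
grip_width: 0.0854
gripper_force: 0.0
```

Request:
step_arm([
  [0, 40, 28, 0, 0, 0, 0],
  [0, 40, 28, 0, 0, 0, 0],
  [0, 40, 28, 0, 0, 0, 0],
  [0, 40, 28, 0, 0, 0, 0],
  [0, 40, 28, 0, 0, 0, 0],
  [0, 40, 28, 0, 0, 0, 0],
  [0, 40, 28, 0, 0, 0, 0],
  [0, 40, 28, 0, 0, 0, 0],
  [0, 40, 28, 0, 0, 0, 0],
  [0, 40, 28, 0, 0, 0, 0],
])

```text
time_s: 2.8
eef_pos: [0.5618, -0.0851, 0.2314]
eef_rot: [2.352, 2.082, 0.0]
force: [0.2, -0.7, -0.5]
grip_width: 0.0855
gripper_force: 0.0
```

Run:
```python
from h import *
k=cr(0,-115.5); plan((*k,230,-7),(*k,128,-7),(*cr(0,-247),128,-7))
```

```text
t 2.8 pos [561.8 -85.1 231.4] w 85.5 F 0.0 j6 -0.24
turn [0. 0. 0.] then shift [50.6 34.7  1.4]
turn [0. 0. 0.] then shift [  0.   0. 102.]
turn [0. 0. 0.] then shift [-131.5    0.     0. ]
```

Request:
step_arm([
  [0, 26, 17.5, 0, 0, 0, 0],
  [0, 26, 17.5, 0, 0, 0, 0],
  [0, 0, 0, 25, 0, 0, 0],
  [0, 0, 0, 25, 0, 0, 0],
  [0, 0, 0, 25, 0, 0, 0],
  [0, 0, 0, 25, 0, 0, 0],
  [0.5, 0, 0, 2, 0, 0, 0],
  [1, 0, 0, 0, 0, 0, 0],
  [1, 0, 0, 0, 0, 0, 0],
  [1, 0, 0, 0, 0, 0, 0],
], force=30)

```text
time_s: 4.05
eef_pos: [0.6041, -0.0395, 0.1309]
eef_rot: [2.349, 2.079, 0.006]
force: [2.8, -0.3, -1.9]
grip_width: 0.0168
gripper_force: 31.4
```

Run:
```python
from h import *
plan((*cr(0,-247),128,-7)); print(manip.state()["force"])
```

```text
t 4.05 pos [604.1 -39.5 130.9] w 16.8 F 31.42939031124115 j6 -0.14
turn [0.3 0.  0. ] then shift [-131.3   -1.7    2.9]
[ 2.79686149 -0.32721295 -1.94594732]
```

Request:
step_arm([
  [1, -5, 0, 0, 0, 0, 0],
  [1, -16, 0, 0, 0, 0, 0],
  [1, -17, 0, 0, 0, 0, 0],
  [1, -17, 0, 0, 0, 0, 0],
  [1, -17, 0, 0, 0, 0, 0],
  [1, -17, 0, 0, 0, 0, 0],
  [1, -17, 0, 0, 0, 0, 0],
  [1, -16, 0, 0, 0, 0, 0],
  [1, -10, 0, 0, 0, 0, 0],
  [1, 0, 0, 0, 0, 0, 0],
])

```text
time_s: 5.3
eef_pos: [0.5878, -0.1646, 0.1307]
eef_rot: [-2.348, -2.078, -0.016]
force: [8.1, 22.0, 9.7]
grip_width: 0.0166
gripper_force: 32.5
```

Run:
```python
from h import *
plan((*cr(0,-242),128,-7)); print(manip.state()["force"]); shot("scene","bolt",(150,120,350,300),3)
```

```text
t 5.3 pos [ 587.8 -164.6  130.7] w 16.6 F 32.49202251434326 j6 -0.36
turn [ 0.1 -0.7  0. ] then shift [-0.2 -0.7  2.7]
[ 8.09575672 21.97933385  9.68628155]
```

View pics/bolt.png

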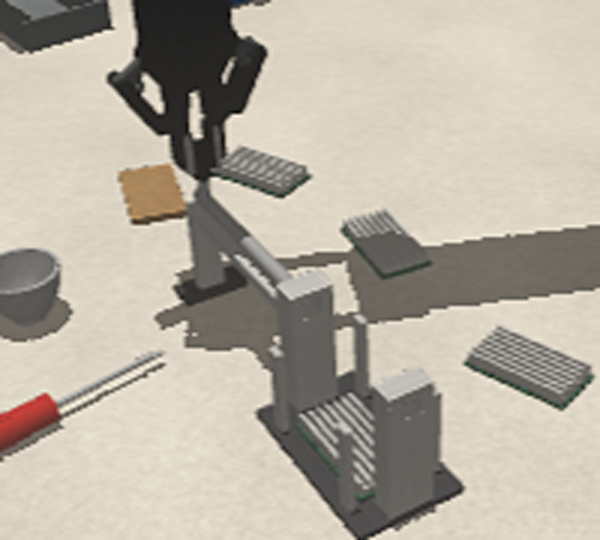

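The picture shows the bolt drawn to its stop: knob in the gripper at (200,165), the rod out of the stack place, and module0 in view. The grip also shows the camera reading about 1.7 mm low in x, so I'll correct for that.

```bash
sed -i 's/^O=.*/O=np.array([618.1,75.5]); YAW=82.8/' h.py
python3 - <<'E'
from h import *
p=(588.5,-160,231,-7.2); S=(543,-350.3)
plan(p,(*S,231,-21.4),(*S,-2,-21.4),(*S,170,-7.2),(*cr(0,0),170,-7.2))
E
```

```text
t 5.35 pos [ 587.8 -164.6  130.7] w 16.7 F 32.47654974460602 j6 -0.36
turn [ 0.1 -0.6  0.3] then shift [   4.6    0.2 -100.3]
turn [ 0.   0.  14.2] then shift [-193.8   27.1    0. ]
turn [0. 0. 0.] then shift [  0.   0. 233.]
turn [  0.    0.  -14.2] then shift [   0.    0. -172.]
turn [0. 0. 0.] then shift [431.9  21.1   0. ]
```

Request:
step_arm([
  [1, 5, 0, 0, 0, 0, 0],
  [0, 0, 0, 0, 0, 0, 0],
  [0, 0, 0, 0, 0, 0, 0],
  [0, 0, 0, 0, 0, 0, 0],
  [0, 0, 0, -15, 0, 0, 0],
  [0, 0, 0, -30, 0, 0, 0],
  [0, 0, 0, -30, 0, 0, 0],
  [0, 0, 0, -25, 0, 0, 0],
  [0, 0, 0, 0, 0, 0, 0],
  [0, 0, 0, 0, 0, 0, 0],
])

```text
time_s: 6.6
eef_pos: [0.5861, -0.165, 0.2285]
eef_rot: [-2.351, -2.082, 0.001]
force: [-0.4, -0.4, -1.1]
grip_width: 0.0854
gripper_force: 0.0
```

Run:
```python
from h import *
c=cams.camera("top")
for k in blobs(brown(c["image"])): print("sheet",k.reshape(-1,2).mean(0).round(),rect(c,k,.008))
S=(543,-350.3)
plan((*S,231,-21.4),(*S,-2,-21.4),(*S,170,-7.2),(*cr(0,0),170,-7.2))
```

```text
sheet [152. 267.] [449.4 275.7  73.   96.7  52.3]
sheet [421. 232.] [ 543.3 -346.4   68.6   87.    53.4]
sheet [132. 217.] [561.9 327.7  66.   97.3  52.7]
sheet [523. 167.] [ 695.3 -588.7   29.8  120.8   53.7]
t 6.65 pos [ 585.8 -164.9  227.9] w 85.3 F 0.0 j6 -0.35
turn [-0.1 -0.  14.4] then shift [-188.3   27.8   -3.1]
turn [0. 0. 0.] then shift [  0.   0. 233.]
turn [  0.    0.  -14.2] then shift [   0.    0. -172.]
turn [0. 0. 0.] then shift [431.9  21.1   0. ]
```

Request:
step_arm([
  [0, 0, 0, 0, 0, 0, 7.2],
  [0, 0, 0, 0, 0, 0, 7.2],
  [0, -38, 5.5, 0, 0, 0, 0],
  [0, -38, 5.5, 0, 0, 0, 0],
  [0, -38, 5.5, 0, 0, 0, 0],
  [0, -38, 5.5, 0, 0, 0, 0],
  [0, -36, 5.5, 0, 0, 0, 0],
  [0, 0, 0, 40, 0, 0, 0],
  [0, 0, 0, 50, 0, 0, 0],
  [0, 0, 0, 40, 0, 0, 0],
])

```text
time_s: 7.9
eef_pos: [0.5421, -0.3491, 0.0954]
eef_rot: [-2.591, -1.768, 0.002]
force: [0.0, 0.3, -0.5]
grip_width: 0.0853
gripper_force: 0.0
```

Run:
```python
from h import *
S=(543,-350.3)
plan((*S,-2,-21.4)); c=shot("wrist","w1"); print(c["fx"],c["cx"],c["cy"])
```

```text
t 7.9 pos [ 542.1 -349.1   95.4] w 85.3 F 0.0 j6 -0.39
turn [-0.2 -0.1  0. ] then shift [-0.8  1.3 97.4]
325.19226210127806 280.1660805251108 211.68015624081698
```

View pics/w1.png

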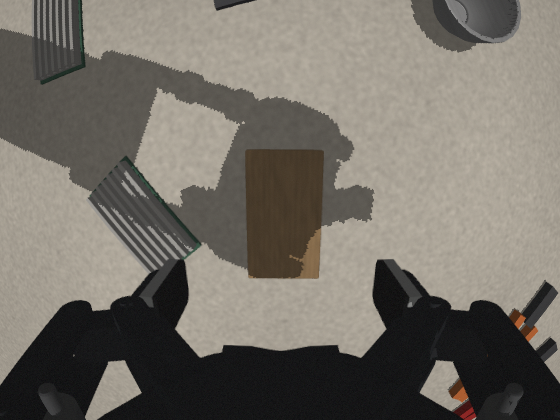

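The wrist view shows sheet (285,213) square to and centred between the fingers, tips at (170,280) and (395,280). Module C, at (145,215), is clear of the left finger.

Request:
step_arm([
  [0, 0, 1, 35, 0, 0, 0],
  [0, 0, 0, 35, 0, 0, 0],
  [0, 0, 0, 20, 0, 0, 0],
  [0, 0, 0, 7, 0, 0, 0],
  [0, 0, 0, 0, 0, 0, 0],
  [0.3, 0, 0, 0, 0, 0, 0],
  [0.6, 0, 0, 0, 0, 0, 0],
  [0.6, 0, 0, 0, 0, 0, 0],
  [0.6, 0, 0, 0, 0, 0, 0],
  [0.6, 0, 0, 0, 0, 0, 0],
], force=50)

```text
time_s: 9.2
eef_pos: [0.5463, -0.3526, 0.0072]
eef_rot: [2.59, 1.769, 0.0]
force: [-4.7, 2.9, 18.7]
grip_width: 0.0341
gripper_force: 9.3
```

Run:
```python
from h import *
S=(543,-350.3)
plan((*S,150,-7.2),(*cr(0,0),150,-7.2)); print(manip.state()["force"])
```

```text
t 9.2 pos [ 546.3 -352.6    7.2] w 34.1 F 9.320096745977935 j6 -0.39
turn [  0.2   0.2 -14.1] then shift [   1.8   -3.6 -142.8]
turn [0. 0. 0.] then shift [431.9  21.1   0. ]
[-4.68506307  2.90292569 18.6995113 ]
```

Request:
step_arm([
  [0.6, 0, 0, -20, 0, 0, 0],
  [0.1, 0, 0, 0, 0, 0, 0],
  [0.1, 0, 0, 0, 0, 0, 0],
  [0.1, 0, 0, 0, 0, 0, 0],
  [0.1, 0, 0, 0, 0, 0, 0],
  [0.1, 0, 0, -20, 0, 0, 0],
  [0.1, 0, 0, -35, 0, 0, 0],
  [0.1, 0, 0, -20, 0, 0, 0],
  [0.1, 0, 0, 0, 0, 0, 0],
  [0.1, 0, 0, 0, 0, 0, 0],
])

```text
time_s: 10.45
eef_pos: [0.544, -0.3501, 0.0962]
eef_rot: [-2.593, -1.77, 0.001]
force: [-0.3, 0.0, 0.1]
grip_width: 0.0769
gripper_force: 0.0
```

Run:
```python
from h import *
plan(); c=shot("wrist","w2"); print(manip.state()["eef_pos"])
```

```text
t 10.45 pos [ 544.  -350.1   96.2] w 76.9 F 0.0 j6 -0.39
[ 0.5437681  -0.34987056  0.09570941]
```

View pics/w2.png

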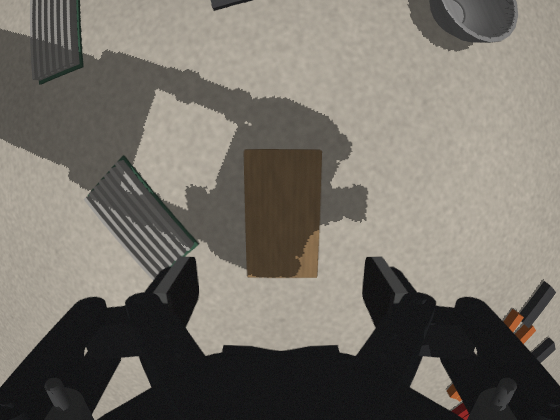

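The wrist view shows the sheet (283,213) unmoved and still centred, so the fingers slid over its top. I'll narrow them first, go lower, and read the contact.

Request:
step_arm([
  [0.25, 0, 0, 0, 0, 0, 0],
  [0.25, 0, 0, 35, 0, 0, 0],
  [0.25, 0, 0, 35, 0, 0, 0],
  [0.25, 0, 0, 20, 0, 0, 0],
  [0.25, 0, 0, 6, 0, 0, 0],
  [0.25, 0, 0, 2, 0, 0, 0],
  [0.25, 0, 0, 2, 0, 0, 0],
  [0.25, 0, 0, 0, 0, 0, 0],
  [0.25, 0, 0, 0, 0, 0, 0],
  [0.25, 0, 0, 0, 0, 0, 0],
], force=30)

```text
time_s: 11.75
eef_pos: [0.5447, -0.3508, -0.0024]
eef_rot: [2.594, 1.771, 0.0]
force: [-0.4, 0.5, -0.3]
grip_width: 0.0643
gripper_force: 0.0
```

Request:
step_arm([
  [0.25, 0, 0, 2, 0, 0, 0],
  [0.25, 0, 0, 2, 0, 0, 0],
  [0.25, 0, 0, 0, 0, 0, 0],
  [0.28, 0, 0, 0, 0, 0, 0],
  [0.31, 0, 0, 0, 0, 0, 0],
  [0.34, 0, 0, 0, 0, 0, 0],
  [0.37, 0, 0, 0, 0, 0, 0],
  [0.4, 0, 0, 0, 0, 0, 0],
  [0.42, 0, 0, 0, 0, 0, 0],
  [0.42, 0, 0, 0, 0, 0, 0],
], force=30)

```text
time_s: 13.0
eef_pos: [0.5453, -0.3515, -0.0039]
eef_rot: [2.593, 1.771, -0.0]
force: [-4.6, 2.2, 15.7]
grip_width: 0.0554
gripper_force: 36.4
```

Request:
step_arm([
  [0.6, 0, 0, 0, 0, 0, 0],
  [0.6, 0, 0, -10, 0, 0, 0],
  [0.6, 0, 0, -20, 0, 0, 0],
  [0.6, 0, 0, -30, 0, 0, 0],
  [0.6, 0, 0, -30, 0, 0, 0],
  [0.6, 0, 0, -30, 0, 0, -5],
  [0.6, 0, 0, -30, 0, 0, -5],
  [0.6, 0, 0, -10, 0, 0, -4.2],
  [0.6, 0, 0, 0, 0, 0, 0],
  [0.6, 0, 0, 0, 0, 0, 0],
], force=60)

```text
time_s: 14.25
eef_pos: [0.5442, -0.3503, 0.1527]
eef_rot: [-2.356, -2.076, 0.0]
force: [-0.7, 0.9, 0.1]
grip_width: 0.054
gripper_force: 63.6
```

Run:
```python
from h import *
plan((*cr(0,0),150,-7.2),(*cr(0,0),20,-7.2)); c=shot("wrist","w3"); print(manip.state()["eef_rot"])
```

```text
t 14.25 pos [ 544.2 -350.3  152.7] w 54.0 F 63.55707764625549 j6 -0.63
turn [-0.1 -0.  -0. ] then shift [431.7  20.    2.7]
turn [0. 0. 0.] then shift [  0.   0. 130.]
[-2.35549197e+00 -2.07603255e+00  1.99834963e-04]
```

View pics/w3.png

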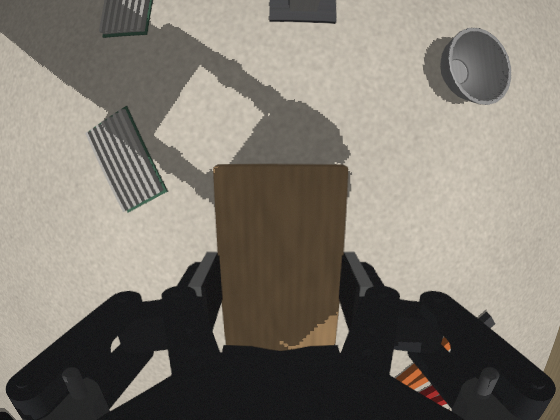

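The wrist view shows the sheet held flat between the pads, far edge at row 165, columns 215 to 348, pads at (207,275) and (355,275). The transfer path crosses the knob, so I'll go higher first and work out the sheet's offset along its length.

```bash
cat >> h.py <<'E'
def ptw(c,uv,z):
    "wrist fisheye rays onto plane z (m) -> mm"
    d=np.array(uv,float)-[c["cx"],c["cy"]]; r=np.hypot(*d); th=r/c["fx"]; v=np.r_[d/r*np.sin(th),np.cos(th)]@c["R"]
    o=-c["R"].T@c["t"]; return (o+v*(z-o[2])/v[2])*1000
def tool(P):
    s=manip.state(); return Rn.from_rotvec(s["eef_rot"]).inv().apply(np.asarray(P)-s["eef_pos"]*1000).round(1)
E
python3 - <<'E'
from h import *
c=cams.camera("wrist"); g=cv2.cvtColor(c["image"],cv2.COLOR_RGB2HSV)[...,1].astype(int)
print(g[150:175,280].tolist())
z=manip.state()["eef_pos"][2]+.012
for uv in[(217,165),(281,165),(346,165)]: print(tool(ptw(c,uv,z)))
E
```

```text
[26, 26, 29, 29, 27, 30, 27, 25, 25, 30, 28, 25, 27, 36, 69, 98, 102, 103, 96, 105, 100, 107, 103, 101, 101]
[ 50.9 -26.5 -11.9]
[ 50.7  -0.3 -11.9]
[ 51.   26.4 -12. ]
```

Request:
step_arm([
  [0.6, 0, 0, -25, 0, 0, 0],
  [0.6, 0, 0, -25, 0, 0, 0],
  [0.6, 20, 0, 0, 0, 0, 0],
  [0.6, 45, 2.5, 0, 0, 0, 0],
  [0.6, 50, 2.5, 0, 0, 0, 0],
  [0.6, 50, 2.5, 0, 0, 0, 0],
  [0.6, 50, 2.5, 0, 0, 0, 0],
  [0.6, 50, 2.5, 0, 0, 0, 0],
  [0.6, 50, 2.5, 0, 0, 0, 0],
  [0.6, 40, 2.5, 0, 0, 0, 0],
])

```text
time_s: 15.6
eef_pos: [0.6048, 0.003, 0.2011]
eef_rot: [-2.352, -2.078, 0.003]
force: [1.0, -1.0, -0.5]
grip_width: 0.0539
gripper_force: 63.6
```

Run:
```python
from h import *
plan((*cr(0,0),120,-7.2),(*cr(0,0),15,-7.2))
```

```text
t 15.6 pos [604.8   3.  201.1] w 53.9 F 63.56584668159485 j6 -0.07
turn [-0.2 -0.   0.1] then shift [73.6  4.1 81.1]
turn [0. 0. 0.] then shift [  0.   0. 105.]
```

Request:
step_arm([
  [0.6, 30, 2, 0, 0, 0, 0],
  [0.6, 30, 2, 0, 0, 0, 0],
  [0.6, 13, 0, 0, 0, 0, 0],
  [0.6, 0, 0, 20, 0, 0, 0],
  [0.6, 0, 0, 30, 0, 0, 0],
  [0.6, 0, 0, 30, 0, 0, 0],
  [0.6, 0, 0, 20, 0, 0, 0],
  [0.6, 0, 0, 0, 0, 0, 0],
  [0.6, 0, 0, 0, 0, 0, 0],
  [0.6, 0, 0, 0, 0, 0, 0],
])

```text
time_s: 16.85
eef_pos: [0.6191, 0.0707, 0.103]
eef_rot: [2.356, 2.078, -0.001]
force: [0.7, -0.1, 0.5]
grip_width: 0.054
gripper_force: 65.0
```

Run:
```python
from h import *
plan((*cr(0,-.8),60,-7.2),(*cr(0,-.8),15,-7.2)); c=shot("top","t2",(180,150,310,240),5)
```

```text
t 16.85 pos [619.1  70.7 103. ] w 54.0 F 65.02575874328613 j6 0.05
turn [-0.  0.  0.] then shift [ 3.8 -1.6 43. ]
turn [0. 0. 0.] then shift [ 0.  0. 45.]
```

Run:
```python
from h import *
c=shot("wrist","w4")
```

```text
(no output)
```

View pics/w4.png

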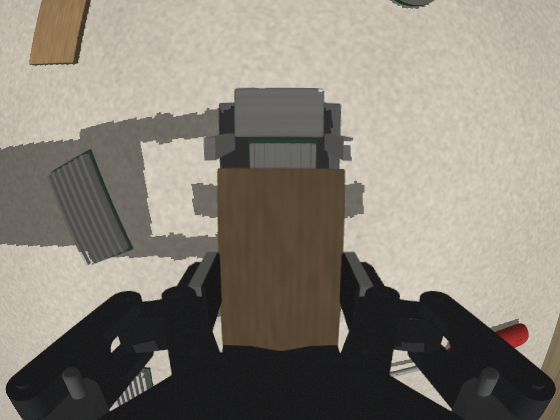

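The wrist view shows the keeper top at columns 236 to 325, its inner edge at row 136. The guides are at (213,148) and (347,148), and the sheet's far edge is at row 169. I'll read the cradle offset from the keeper.

Run:
```python
from h import *
c=cams.camera("wrist")
for uv in[(235.5,136),(325.5,136),(236,89),(323,89)]: print("keeper",tool(ptw(c,uv,.115)))
z=manip.state()["eef_pos"][2]+.012
for uv in[(218.5,169),(281,169),(344,169)]: print("sheet",tool(ptw(c,uv,z)))
for uv in[(221,136),(341,136)]: print("guide inner top?",tool(ptw(c,uv,.080)))
```

```text
keeper [ 62.6 -18.6 -11.7]
keeper [ 62.6  17.6 -11.7]
keeper [ 81.7 -18.3 -11.7]
keeper [ 81.7  16.4 -11.7]
sheet [ 49.2 -25.9 -12. ]
sheet [ 49.   -0.3 -12. ]
sheet [ 49.2  25.5 -12. ]
guide inner top? [ 61.6 -31.   23.3]
guide inner top? [61.7 30.5 23.3]
```

Request:
step_arm([
  [0.6, 6.5, -0.8, 0, 0, 0, 0],
  [0.6, 0, 0, 0, 0, 0, 0],
  [0.6, 0, 0, 15, 0, 0, 0],
  [0.6, 0, 0, 15, 0, 0, 0],
  [0.6, 0, 0, 15, 0, 0, 0],
  [0.6, 0, 0, 15, 0, 0, 0],
  [0.6, 0, 0, 12, 0, 0, 0],
  [0.6, 0, 0, 8, 0, 0, 0],
  [0.6, 0, 0, 0, 0, 0, 0],
  [0.6, 0, 0, 0, 0, 0, 0],
])

```text
time_s: 18.25
eef_pos: [0.6196, 0.0779, 0.0237]
eef_rot: [2.355, 2.078, 0.001]
force: [-0.5, -0.1, 1.6]
grip_width: 0.0539
gripper_force: 65.2
```

Request:
step_arm([
  [0.6, 0, 0, 2, 0, 0, 0],
  [0.6, 0, 0, 2, 0, 0, 0],
  [0.6, 0, 0, 1, 0, 0, 0],
  [0.6, 0, 0, 0, 0, 0, 0],
  [0.6, 0, 0, 0, 0, 0, 0],
  [0.6, 0, 0, 0, 0, 0, 0],
  [0.6, 0, 0, 0, 0, 0, 0],
  [0.6, 0, 0, 0, 0, 0, 0],
  [0.6, 0, 0, 0, 0, 0, 0],
  [0.6, 0, 0, 0, 0, 0, 0],
])

```text
time_s: 19.5
eef_pos: [0.6204, 0.0773, 0.0205]
eef_rot: [2.354, 2.077, 0.001]
force: [-4.5, -3.7, 11.3]
grip_width: 0.0541
gripper_force: 66.7
```

Request:
step_arm([
  [0.3, 0, 0, -1, 0, 0, 0],
  [0.2, 0, 0, 0, 0, 0, 0],
  [0.1, 0, 0, 0, 0, 0, 0],
  [0.1, 0, 0, -10, 0, 0, 0],
  [0, 0, 0, -30, 0, 0, 0],
  [0, 0, 0, -40, 0, 0, 0],
  [0, 0, 0, -40, 0, 0, 0],
  [0, 0, 0, -40, 0, 0, 0],
  [0, 0, 0, -20, 0, 0, 0],
  [0, 0, 0, 0, 0, 0, 0],
])

```text
time_s: 20.75
eef_pos: [0.6202, 0.0779, 0.2009]
eef_rot: [2.354, 2.077, 0.004]
force: [-0.2, 0.2, 0.7]
grip_width: 0.0855
gripper_force: 0.0
```

Run:
```python
from h import *
c=shot("wrist","w5"); t=cams.camera("top")
for u,r in modules(t): print(u,r)
for k in blobs(brown(t["image"])): print("sheet",k.reshape(-1,2).mean(0).round(),rect(t,k,.008))
C=(437,-311); print(cr(0,0)); plan((*C,200,18-.3),(*C,2,17.7),(*C,200,-7.2),(*cr(0,0),200,-7.2))
```

```text
[398. 295.] [ 398.6 -291.3  -71.7   97.7   52.8]
[326. 282.] [ 422.9 -124.1   75.8   98.6   56.3]
sheet [128. 215.] [565.4 335.2  66.   80.8  52.8]
sheet [523. 167.] [ 695.3 -588.7   29.8  120.8   53.7]
[618.1  75.5]
t 20.85 pos [618.4  78.  197.5] w 85.5 F 0.0 j6 0.06
turn [ -0.2  -0.  -24.9] then shift [-315.4 -291.1   -2.5]
turn [0. 0. 0.] then shift [  0.   0. 198.]
turn [ 0.   0.  24.9] then shift [   0.    0. -198.]
turn [0. 0. 0.] then shift [406.2 131.2   0. ]
```

View pics/w5.png

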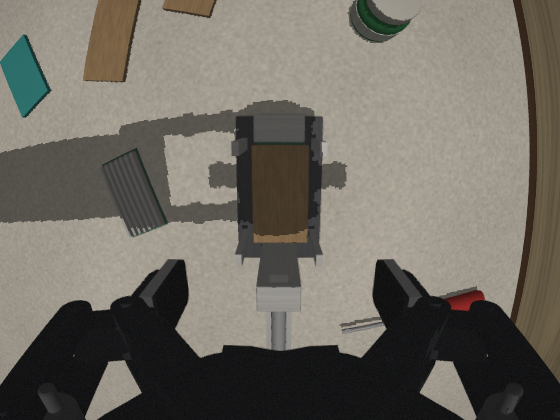

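The wrist view shows the sheet lying between the guides at (281,193), edges at columns 252 and 309, near edge at row 243, keeper at (279,130). Module C has been knocked to a new place, which the top camera measured again.

Run:
```python
from h import *
c=cams.camera("wrist")
print("sheet L/R",tool(ptw(c,(252.5,200),.028)),tool(ptw(c,(309,200),.028)),"near",tool(ptw(c,(281,243.5),.028)))
print("plate L/R",tool(ptw(c,(236.5,200),.006)),tool(ptw(c,(323,200),.006)))
print("keeper",tool(ptw(c,(279,143),.115)),"bracket inner top",tool(ptw(c,(278,287),.115)))
C=(400,-291.3); plan((*C,200,18.3),(*C,0,18.3),(*C,200,-7.2),(*cr(0,0),200,-7.2))
```

```text
sheet L/R [ -6.2 -27.5 169.1] [ -6.2  28.4 168.9] near [-52.    0.7 169. ]
plate L/R [-11.3 -46.5 191.1] [-11.3  45.4 190.8]
keeper [54.5 -1.  82. ] bracket inner top [-55.6  -1.9  82. ]
t 20.9 pos [618.1  78.  197. ] w 85.4 F 0.0 j6 0.06
turn [ -0.2  -0.  -25.5] then shift [-282.1 -323.    -3. ]
turn [0. 0. 0.] then shift [  0.   0. 200.]
turn [ 0.   0.  25.5] then shift [   0.    0. -200.]
turn [0. 0. 0.] then shift [391.2 170.4   0. ]
```

Request:
step_arm([
  [0, 0, 0, 0, 0, 0, -8.5],
  [0, 0, 0, 0, 0, 0, -8.5],
  [0, 0, 0, 0, 0, 0, -8.5],
  [0, -20, -25, 0, 0, 0, 0],
  [0, -35, -40, 0, 0, 0, 0],
  [0, -37, -42, 0, 0, 0, 0],
  [0, -38, -43, 0, 0, 0, 0],
  [0, -38, -43, 0, 0, 0, 0],
  [0, -38, -43, 0, 0, 0, 0],
  [0, -38, -43, 0, 0, 0, 0],
])

```text
time_s: 22.15
eef_pos: [0.4294, -0.2422, 0.1975]
eef_rot: [-1.837, -2.545, -0.001]
force: [0.4, 0.4, 0.4]
grip_width: 0.0854
gripper_force: 0.0
```

Request:
step_arm([
  [0, -30, -35, 0, 0, 0, 0],
  [0, -8, -9, 0, 0, 0, 0],
  [0, 0, 0, 30, 0, 0, 0],
  [0, 0, 0, 40, 0, 0, 0],
  [0, 0, 0, 35, 0, 0, 0],
  [0, 0, 0, 0, 0, 0, 0],
  [0, 0, 0, 0, 0, 0, 0],
  [0, 0, 0, 0, 0, 0, 0],
  [0, 0, 0, 0, 0, 0, 0],
  [0, 0, 0, 0, 0, 0, 0],
])

```text
time_s: 23.4
eef_pos: [0.4017, -0.2917, 0.0949]
eef_rot: [1.838, 2.546, -0.0]
force: [0.2, -0.7, -0.4]
grip_width: 0.0855
gripper_force: 0.0
```

```bash
sed -i 's/^O=.*/O=np.array([617.5,77.0]); YAW=82.8/' h.py
cat >> h.py <<'E'
def wmod(c,z=.014,lo=1500):
    "bench things near the tool in the wrist view: rect in tool axes (mm)"
    g=cv2.cvtColor(c["image"],cv2.COLOR_RGB2GRAY); e=cv2.morphologyEx(cv2.Canny(g,50,130),cv2.MORPH_CLOSE,np.ones((5,5))); e[300:]=0
    for k in blobs(e,lo,40000):
        P=np.array([tool(ptw(c,q,z))[:2] for q in cv2.convexHull(k).reshape(-1,2)],np.float32); (x,y),(w,h),a=cv2.minAreaRect(P)
        if w<h: w,h,a=h,w,a-90
        print("px",k.reshape(-1,2).mean(0).round(),"tool xy",round(x,1),round(y,1),"LxW",round(w,1),round(h,1),"long from tool x",round((a+90)%180-90,1))
E
python3 - <<'E'
from h import *
c=shot("wrist","w6"); wmod(c); C=(400,-291.3); plan((*C,0,18.3))
E
```

```text
px [326. 108.] tool xy 59.5 30.1 LxW 199.7 178.7 long from tool x -6.6
t 23.45 pos [ 401.6 -291.6   94.8] w 85.4 F 0.0 j6 -1.19
turn [0. 0. 0.] then shift [ 0.8 -1.4 94.8]
```

Request:
step_arm([
  [0.1, 0.5, -0.7, 30, 0, 0, 0],
  [0.15, 0, 0, 30, 0, 0, 0],
  [0.2, 0, 0, 20, 0, 0, 0],
  [0.2, 0, 0, 10, 0, 0, 0],
  [0.2, 0, 0, 5, 0, 0, 0],
  [0.2, 0, 0, 0, 0, 0, 0],
  [0.2, 0, 0, 0, 0, 0, 0],
  [0.25, 0, 0, 0, 0, 0, 0],
  [0.3, 0, 0, 0, 0, 0, 0],
  [0.35, 0, 0, 0, 0, 0, 0],
], force=30)

```text
time_s: 24.7
eef_pos: [0.4007, -0.2912, -0.0006]
eef_rot: [1.839, 2.547, -0.0]
force: [0.9, -0.3, 0.2]
grip_width: 0.0559
gripper_force: 0.0
```

Request:
step_arm([
  [0.38, 0, 0, 0, 0, 0, 0],
  [0.41, 0, 0, 0, 0, 0, 0],
  [0.44, 0, 0, 0, 0, 0, 0],
  [0.47, 0, 0, 0, 0, 0, 0],
  [0.5, 0, 0, 0, 0, 0, 0],
  [0.5, 0, 0, 0, 0, 0, 0],
  [0.5, 0, 0, 0, 0, 0, 0],
  [0.5, 0, 0, 0, 0, 0, 0],
  [0.5, 0, 0, 0, 0, 0, 0],
  [0.5, 0, 0, 0, 0, 0, 0],
], force=40)

```text
time_s: 25.95
eef_pos: [0.4007, -0.2913, -0.0004]
eef_rot: [1.839, 2.547, -0.0]
force: [-2.7, 0.5, 5.8]
grip_width: 0.049
gripper_force: 42.1
```

Request:
step_arm([
  [0.7, 0, 0, 0, 0, 0, 0],
  [0.7, 0, 0, 0, 0, 0, 0],
  [0.7, 0, 0, -10, 0, 0, 0],
  [0.7, 0, 0, -25, 0, 0, 0],
  [0.7, 0, 0, -40, 0, 0, 5],
  [0.7, 0, 0, -40, 0, 0, 7],
  [0.7, 0, 0, -40, 0, 0, 7],
  [0.7, 0, 0, -35, 0, 0, 6.5],
  [0.7, 0, 0, -10, 0, 0, 0],
  [0.7, 0, 0, 0, 0, 0, 0],
], force=80)

```text
time_s: 27.2
eef_pos: [0.4006, -0.291, 0.1989]
eef_rot: [2.354, 2.081, 0.0]
force: [0.4, 0.5, -1.8]
grip_width: 0.0478
gripper_force: 82.7
```

Run:
```python
from h import *
plan((*cr(0,0),200,-7.2)); c=shot("wrist","w7",(160,120,400,360),1.7)
```

```text
t 27.2 pos [ 400.6 -291.   198.9] w 47.8 F 82.71032452583313 j6 -0.75
turn [ 0.  -0.   0.1] then shift [392.3 169.1  -1.1]
```

View pics/w7.png

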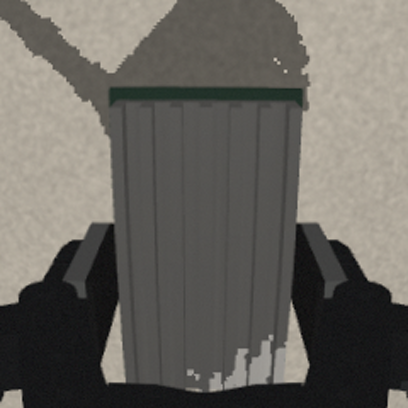

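The wrist crop shows module C held square, its board's far edge at crop row 88 (full row 171) and pads at crop (95,260) and (312,260).

```bash
cat >> h.py <<'E'
def edge(c,z0,thr=None,cols=range(250,312,4),rows=(140,195)):
    "held module's far board edge: strongest step along each column, in tool x (mm), board top z0 mm above TCP"
    g=cv2.GaussianBlur(c["image"],(3,3),0).astype(float).sum(2); z=manip.state()["eef_pos"][2]+z0/1000; r=[]
    for u in cols:
        v=rows[0]+np.argmax(np.abs(np.diff(g[rows[0]:rows[1],u])))+.5; r.append([v,*tool(ptw(c,(u,v),z))[:2]])
    return np.median(r,0).round(1)
E
python3 - <<'E'
from h import *
c=cams.camera("wrist"); print(edge(c,4)); z=manip.state()["eef_pos"][2]+.004
for uv in[(225,172),(281,171.5),(338,172)]: print(tool(ptw(c,uv,z)))
E
```

```text
[170.5  47.1  -0.4]
[ 46.5 -24.5  -3.8]
[46.6 -0.  -3.9]
[46.6 24.9 -3.9]
```

Request:
step_arm([
  [0.7, 20, 9, 0, 0, 0, 0],
  [0.7, 40, 17, 0, 0, 0, 0],
  [0.7, 45, 19.5, 0, 0, 0, 0],
  [0.7, 45, 19.5, 0, 0, 0, 0],
  [0.7, 45, 19.5, 0, 0, 0, 0],
  [0.7, 45, 19.5, 0, 0, 0, 0],
  [0.7, 45, 19.5, 0, 0, 0, 0],
  [0.7, 45, 19.5, 0, 0, 0, 0],
  [0.7, 40, 17, 0, 0, 0, 0],
  [0.7, 20, 8, 0, 0, 0, 0],
])

```text
time_s: 28.55
eef_pos: [0.6155, 0.0771, 0.1966]
eef_rot: [-2.351, -2.08, 0.004]
force: [0.1, -0.3, -1.1]
grip_width: 0.0479
gripper_force: 82.7
```

Request:
step_arm([
  [0.7, 0, 0, 0, 0, 0, 0],
  [0.7, 0, 0, 25, 0, 0, 0],
  [0.7, 0, 0, 30, 0, 0, 0],
  [0.7, 0, 0, 25, 0, 0, 0],
  [0.7, 0, 0, 15, 0, 0, 0],
  [0.7, 0, 0, 0, 0, 0, 0],
  [0.7, 0, 0, 0, 0, 0, 0],
  [0.7, 0, 0, 0, 0, 0, 0],
  [0.7, 0, 0, 0, 0, 0, 0],
  [0.7, 0, 0, 0, 0, 0, 0],
])

```text
time_s: 29.8
eef_pos: [0.6161, 0.0749, 0.1047]
eef_rot: [2.355, 2.078, 0.001]
force: [1.3, -0.4, -1.9]
grip_width: 0.0478
gripper_force: 82.7
```

Run:
```python
from h import *
plan((*cr(0,0),60,-7.2)); c=shot("wrist","w8"); print(edge(c,4))
im=c["image"]; g=cv2.GaussianBlur(im,(3,3),0).astype(int).sum(2)
print("col281 rows 80:180",g[80:180:1,281].tolist()); print("row 118",g[118,215:350].tolist())
```

```text
t 29.8 pos [616.1  74.9 104.7] w 47.8 F 82.67335653305054 j6 0.05
turn [ 0. -0.  0.] then shift [ 2.3  1.1 44.7]
[144.5  58.6  -0.6]
col281 rows 80:180 [555, 558, 560, 559, 555, 549, 549, 552, 552, 549, 547, 547, 552, 555, 554, 530, 439, 331, 284, 285, 291, 292, 290, 287, 283, 282, 281, 285, 289, 289, 288, 288, 286, 289, 292, 295, 295, 295, 295, 292, 291, 289, 287, 284, 283, 285, 283, 284, 286, 287, 285, 283, 283, 284, 284, 286, 287, 289, 287, 285, 280, 278, 277, 271, 243, 189, 150, 147, 168, 190, 198, 197, 195, 195, 195, 196, 198, 198, 198, 198, 198, 197, 196, 195, 196, 198, 198, 198, 198, 194, 180, 156, 139, 136, 138, 140, 140, 147, 178, 216]
row 118 [294, 296, 297, 298, 297, 296, 294, 288, 247, 170, 129, 127, 126, 129, 129, 127, 128, 129, 130, 130, 130, 129, 130, 129, 129, 129, 127, 134, 177, 244, 283, 292, 296, 295, 295, 295, 295, 296, 295, 295, 295, 295, 295, 295, 295, 296, 296, 295, 295, 295, 294, 294, 294, 295, 295, 297, 296, 295, 294, 294, 295, 295, 295, 295, 295, 295, 295, 295, 296, 297, 297, 295, 295, 295, 295, 294, 295, 296, 296, 296, 294, 294, 294, 294, 294, 295, 294, 293, 294, 294, 294, 294, 294, 295, 295, 294, 294, 294, 294, 295, 293, 293, 293, 294, 293, 295, 295, 295, 293, 295, 294, 294, 293, 293, 291, 281, 259, 240, 240, 241, 241, 240, 240, 237, 236, 237, 240, 241, 238, 288, 418, 517, 540, 542, 549]
```

```bash
cat >> h.py <<'E'
def keeper(c):
    "cradle centre in tool axes (mm) from the keeper's top (z=115): inner edge row and side columns"
    g=cv2.GaussianBlur(c["image"],(3,3),0).astype(float).sum(2); v=[]
    for u in range(262,300,3):
        d=np.diff(g[70:165,u]); top=np.argmin(d)  # bench -> keeper top
        w=d[top+25:]; v.append((70+top+.5,70+top+25+np.argmin(w)+.5))
    v=np.median(v,0); m=int(v.mean()); row=np.abs(np.diff(g[m]))
    l=220+np.argmax(np.diff(g[m,220:265]))+.5; r=310+np.argmin(np.diff(g[m,310:336]))+.5
    a=tool(ptw(c,(281,v[1]),.115)); L=tool(ptw(c,(l,m),.115)); Rr=tool(ptw(c,(r,m),.115))
    print("keeper rows",v,"cols",l,r,"inner x",a[0],"depth",tool(ptw(c,(281,v[0]),.115))[0]-a[0],"-> centre x",round(a[0]-56,1),"y",round((L[1]+Rr[1])/2,1),"width",round(Rr[1]-L[1],1))
E
python3 - <<'E'
from h import *
c=cams.camera("wrist"); keeper(c); plan((*cr(0,0),60,-7.2)); print(edge(c,4,rows=(163,182)))
E
```

```text
keeper rows [ 96.5 144.5] cols 243.5 330.5 inner x 59.0 depth 19.599999999999994 -> centre x 3.0 y 2.2 width 35.2
t 29.9 pos [615.9  74.9 104.4] w 47.8 F 82.67295241355896 j6 0.05
turn [0. 0. 0.] then shift [ 2.3  1.3 44.4]
[178.5  43.9  -0.6]
```

Request:
step_arm([
  [0.7, 2.8, 1.7, 0, 0, 0, 0],
  [0.7, 0, 0, 0, 0, 0, 0],
  [0.7, 0, 0, 15, 0, 0, 0],
  [0.7, 0, 0, 20, 0, 0, 0],
  [0.7, 0, 0, 18, 0, 0, 0],
  [0.7, 0, 0, 12, 0, 0, 0],
  [0.7, 0, 0, 8, 0, 0, 0],
  [0.7, 0, 0, 2, 0, 0, 0],
  [0.7, 0, 0, 0, 0, 0, 0],
  [0.7, 0, 0, 0, 0, 0, 0],
])

```text
time_s: 31.15
eef_pos: [0.6186, 0.0774, 0.0301]
eef_rot: [2.355, 2.078, 0.002]
force: [0.1, 0.4, -1.1]
grip_width: 0.0476
gripper_force: 82.7
```

Request:
step_arm([
  [0.7, 0, 0, 1, 0, 0, 0],
  [0.7, 0, 0, 1, 0, 0, 0],
  [0.7, 0, 0, 1, 0, 0, 0],
  [0.7, 0, 0, 0, 0, 0, 0],
  [0.7, 0, 0, 0, 0, 0, 0],
  [0.7, 0, 0, 0, 0, 0, 0],
  [0.7, 0, 0, 0, 0, 0, 0],
  [0.7, 0, 0, 0, 0, 0, 0],
  [0.7, 0, 0, 0, 0, 0, 0],
  [0.7, 0, 0, 0, 0, 0, 0],
])

```text
time_s: 32.4
eef_pos: [0.6182, 0.0774, 0.0279]
eef_rot: [2.355, 2.078, -0.0]
force: [-4.4, 0.4, 9.3]
grip_width: 0.0482
gripper_force: 83.8
```

Request:
step_arm([
  [0.4, 0, 0, -1, 0, 0, 0],
  [0.3, 0, 0, 0, 0, 0, 0],
  [0.1, 0, 0, 0, 0, 0, 0],
  [0.1, 0, 0, -10, 0, 0, 0],
  [0, 0, 0, -30, 0, 0, 0],
  [0, 0, 0, -40, 0, 0, 0],
  [0, 0, 0, -40, 0, 0, 0],
  [0, 0, 0, -40, 0, 0, 0],
  [0, 0, 0, -10, 0, 0, 0],
  [0, 0, 0, 0, 0, 0, 0],
])

```text
time_s: 33.65
eef_pos: [0.6181, 0.0774, 0.1977]
eef_rot: [2.355, 2.078, 0.001]
force: [-0.3, -0.1, -0.5]
grip_width: 0.0848
gripper_force: 0.0
```

Run:
```python
from h import *
c=shot("wrist","w9"); g=cv2.GaussianBlur(c["image"],(3,3),0).astype(float).sum(2); keeper(c)
im=c["image"]
# added module's top z=42: step profile across and along
print("row200",g[200,240:325].astype(int).tolist()); print("col281",g[130:300,281].astype(int).tolist())
S=(451.2,275.6); plan((*S,200,-16.8),(*S,-4,-16.8))
```

```text
keeper rows [100.5 140.5] cols 255.5 333.5 inner x 56.3 depth 27.799999999999997 -> centre x 0.3 y 10.4 width 53.8
row200 [135, 104, 103, 103, 104, 104, 105, 106, 107, 105, 103, 103, 104, 107, 120, 150, 192, 222, 228, 223, 224, 230, 233, 233, 231, 231, 227, 224, 230, 233, 233, 234, 233, 232, 232, 233, 233, 232, 230, 230, 230, 232, 231, 233, 232, 228, 226, 229, 232, 231, 233, 235, 233, 225, 223, 226, 230, 230, 229, 228, 225, 222, 226, 226, 204, 170, 154, 155, 161, 160, 145, 121, 109, 107, 120, 156, 190, 199, 196, 196, 199, 199, 228, 314, 407]
col281 [238, 241, 240, 239, 239, 241, 243, 242, 238, 233, 209, 163, 124, 118, 136, 149, 139, 120, 114, 137, 190, 232, 242, 242, 242, 242, 242, 241, 241, 241, 241, 239, 239, 238, 238, 239, 239, 237, 237, 238, 239, 238, 238, 237, 236, 236, 237, 236, 237, 237, 235, 235, 235, 235, 233, 233, 233, 233, 232, 233, 234, 233, 234, 235, 233, 233, 230, 230, 231, 231, 232, 232, 233, 232, 231, 231, 230, 230, 230, 230, 230, 229, 230, 231, 230, 230, 230, 230, 229, 229, 229, 229, 229, 229, 228, 230, 230, 229, 229, 229, 230, 228, 228, 230, 231, 230, 229, 235, 241, 237, 260, 304, 280, 213, 192, 198, 197, 197, 197, 196, 196, 197, 197, 197, 197, 197, 196, 195, 194, 194, 197, 197, 196, 194, 196, 197, 196, 195, 196, 197, 197, 197, 197, 198, 203, 212, 224, 228, 229, 229, 229, 229, 229, 220, 204, 197, 207, 262, 355, 421, 439, 438, 435, 432, 434, 435, 441, 446, 446, 442]
t 33.7 pos [617.3  77.5 196.2] w 85.3 F 0.0 j6 0.06
turn [-0.1  0.   9.6] then shift [ 141.7 -216.3   -3.8]
turn [0. 0. 0.] then shift [  0.   0. 204.]
```

Request:
step_arm([
  [0, 0, 0, 0, 0, 0, 4.8],
  [0, 0, 0, 0, 0, 0, 4.8],
  [0.1, 15, -22, 0, 0, 0, 0],
  [0.1, 26, -40, 0, 0, 0, 0],
  [0.1, 28, -43, 0, 0, 0, 0],
  [0.25, 28, -43, 0, 0, 0, 0],
  [0.25, 26, -40, 0, 0, 0, 0],
  [0.25, 18.7, -28.3, 0, 0, 0, 0],
  [0.25, 0, 0, 40, 0, 0, 0],
  [0.25, 0, 0, 50, 0, 0, 0],
], force=30)

```text
time_s: 34.95
eef_pos: [0.451, 0.2759, 0.1055]
eef_rot: [2.52, 1.875, 0.0]
force: [0.6, 0.4, 0.2]
grip_width: 0.064
gripper_force: 0.0
```

```bash
cat >> h.py <<'E'
def wsheet(c,z=.008):
    m=brown(c["image"]); m[300:]=0
    for k in blobs(m,1500,60000):
        P=np.array([tool(ptw(c,q,z))[:2] for q in cv2.convexHull(k).reshape(-1,2)],np.float32); (x,y),(w,h),a=cv2.minAreaRect(P)
        if w<h: w,h,a=h,w,a-90
        print("px",k.reshape(-1,2).mean(0).round(),"tool xy",round(x,1),round(y,1),"LxW",round(w,1),round(h,1),"long from tool x",round((a+90)%180-90,1))
E
python3 - <<'E'
from h import *
t=cams.camera("top")
for k in blobs(brown(t["image"])): print("sheet",k.reshape(-1,2).mean(0).round(),rect(t,k,.008))
for u,r in modules(t): print(u,r)
c=cams.camera("wrist"); wsheet(c); S=(451.2,275.6); plan((*S,-4,-16.8))
E
```

```text
sheet [132. 217.] [561.9 327.7  66.1  97.4  52.8]
sheet [523. 167.] [ 695.3 -588.7   29.8  120.8   53.7]
[326. 282.] [ 422.9 -124.    77.4   99.    55.5]
[232. 268.] [450.9  92.3 -76.7  98.3  55.5]
px [288. 203.] tool xy 7.5 5.0 LxW 98.3 55.1 long from tool x -0.2
px [410. 101.] tool xy 89.7 97.2 LxW 99.1 56.9 long from tool x 7.3
t 35.05 pos [445.5 273.5  99.8] w 63.9 F 0.0 j6 0.61
turn [-0.7  0.5  0.1] then shift [  3.6   4.9 103.8]
```

Request:
step_arm([
  [0.25, 0, 0, 0, 0, 0, 0],
  [0.25, 0, 0, 0, 0, 0, 0],
  [0.25, 0, 0, 0, 0, 0, 0],
  [0.25, 0, 0, 0, 0, 0, 0],
  [0.25, 0, 0, 0, 0, 0, 0],
  [0.25, 0, 0, 0, 0, 0, 0],
  [0.25, 0, 0, 0, 0, 0, 0],
  [0.25, 0, 0, 0, 0, 0, 0],
  [0.25, 0, 0, 0, 0, 0, 0],
  [0.25, 0, 0, 0, 0, 0, 0],
])

```text
time_s: 36.3
eef_pos: [0.4517, 0.2755, 0.1073]
eef_rot: [-2.521, -1.874, 0.0]
force: [-0.4, 0.3, -0.4]
grip_width: 0.0638
gripper_force: 0.0
```

Run:
```python
from h import *
c=cams.camera("wrist"); wsheet(c); S=(451.2,275.6); plan((*S,-4,-16.8))
```

```text
px [279. 205.] tool xy 3.0 -1.6 LxW 98.5 55.0 long from tool x -0.1
px [397. 107.] tool xy 85.3 90.7 LxW 99.2 56.6 long from tool x 7.2
t 36.35 pos [451.7 275.5 107.3] w 64.2 F 0.0 j6 0.61
turn [-0.  0.  0.] then shift [ -0.   -0.5 111.3]
```

Request:
step_arm([
  [0.25, 1.5, -0.8, 30, 0, 0, 0],
  [0.25, 0, 0, 40, 0, 0, 0],
  [0.25, 0, 0, 25, 0, 0, 0],
  [0.25, 0, 0, 10, 0, 0, 0],
  [0.25, 0, 0, 5, 0, 0, 0],
  [0.25, 0, 0, 2, 0, 0, 0],
  [0.25, 0, 0, 0, 0, 0, 0],
  [0.25, 0, 0, 0, 0, 0, 0],
  [0.28, 0, 0, 0, 0, 0, 0],
  [0.31, 0, 0, 0, 0, 0, 0],
], force=30)

```text
time_s: 37.6
eef_pos: [0.4515, 0.2772, -0.0045]
eef_rot: [2.521, 1.874, 0.0]
force: [0.4, -0.5, 0.7]
grip_width: 0.0585
gripper_force: 0.0
```

Request:
step_arm([
  [0.34, 0, 0, 0, 0, 0, 0],
  [0.37, 0, 0, 0, 0, 0, 0],
  [0.4, 0, 0, 0, 0, 0, 0],
  [0.42, 0, 0, 0, 0, 0, 0],
  [0.42, 0, 0, 0, 0, 0, 0],
  [0.42, 0, 0, 0, 0, 0, 0],
  [0.6, 0, 0, 0, 0, 0, 0],
  [0.6, 0, 0, 0, 0, 0, 0],
  [0.6, 0, 0, 0, 0, 0, 0],
  [0.6, 0, 0, 0, 0, 0, 0],
], force=40)

```text
time_s: 38.85
eef_pos: [0.4518, 0.2773, -0.0038]
eef_rot: [2.521, 1.874, 0.001]
force: [-1.8, -0.5, 7.4]
grip_width: 0.0544
gripper_force: 44.8
```

Request:
step_arm([
  [0.7, 0, 0, 0, 0, 0, 0],
  [0.7, 0, 0, -10, 0, 0, 0],
  [0.7, 0, 0, -25, 0, 0, 0],
  [0.7, 0, 0, -40, 0, 0, 0],
  [0.7, 0, 0, -40, 0, 0, -4.8],
  [0.7, 0, 0, -30, 0, 0, -4.8],
  [0.7, 0, 0, -9, 0, 0, 0],
  [0.7, 0, 0, 0, 0, 0, 0],
  [0.7, 0, 0, 0, 0, 0, 0],
  [0.7, 0, 0, 0, 0, 0, 0],
], force=80)

```text
time_s: 40.1
eef_pos: [0.4505, 0.2768, 0.1478]
eef_rot: [-2.355, -2.077, 0.004]
force: [-0.2, -1.1, 0.3]
grip_width: 0.0536
gripper_force: 84.1
```

```bash
cat >> h.py <<'E'
def held(c,z0=12):
    "held sheet's far edge in tool axes; its top z0 mm above TCP"
    h=cv2.cvtColor(c["image"],cv2.COLOR_RGB2HSV)[...,1].astype(int); z=manip.state()["eef_pos"][2]+z0/1000; v=[]
    for u in range(240,322,6):
        col=h[140:200,u]; v.append(140+np.argmax(np.diff(cv2.GaussianBlur(col.astype(np.float32),(1,3),0).ravel()))+.5)
    r=int(np.median(v))+12; row=np.diff(cv2.GaussianBlur(h[r:r+1].astype(np.float32),(3,1),0).ravel())
    l=195+np.argmax(row[195:250])+.5; rr=320+np.argmin(row[320:370])+.5
    print("edge row",np.median(v),tool(ptw(c,(281,np.median(v)),z)),"sides",l,rr,tool(ptw(c,(l,r),z))[1],tool(ptw(c,(rr,r),z))[1])
E
python3 - <<'E'
from h import *
c=cams.camera("wrist"); held(c); plan((*cr(0,0),150,-7.2))
E
```

```text
edge row 162.5 [ 51.7  -0.5 -12. ] sides 212.5 346.5 -28.7 26.5
t 40.15 pos [450.7 276.9 148.1] w 53.5 F 84.04984474182129 j6 0.45
turn [-0.1  0.1  0. ] then shift [-177.4  190.6   -1.9]
```

Request:
step_arm([
  [0.7, -15, 16, 0, 0, 0, 0],
  [0.7, -27, 29, 0, 0, 0, 0],
  [0.7, -32, 34, 0, 0, 0, 0],
  [0.7, -33, 35, 0, 0, 0, 0],
  [0.7, -32, 34, 0, 0, 0, 0],
  [0.7, -26, 28, 0, 0, 0, 0],
  [0.7, -14, 14.6, 0, 0, 0, 0],
  [0.7, 0, 0, 20, 0, 0, 0],
  [0.7, 0, 0, 22, 0, 0, 0],
  [0.7, 0, 0, 0, 0, 0, 0],
])

```text
time_s: 41.4
eef_pos: [0.6147, 0.0774, 0.1035]
eef_rot: [-2.35, -2.076, 0.008]
force: [-0.2, 0.2, -0.6]
grip_width: 0.0536
gripper_force: 84.0
```

Request:
step_arm([
  [0.7, 0, 0, 0, 0, 0, 0],
  [0.7, 0, 0, 0, 0, 0, 0],
  [0.7, 0, 0, 0, 0, 0, 0],
  [0.7, 0, 0, 0, 0, 0, 0],
  [0.7, 0, 0, 0, 0, 0, 0],
  [0.7, 0, 0, 0, 0, 0, 0],
  [0.7, 0, 0, 0, 0, 0, 0],
  [0.7, 0, 0, 0, 0, 0, 0],
  [0.7, 0, 0, 0, 0, 0, 0],
  [0.7, 0, 0, 0, 0, 0, 0],
])

```text
time_s: 42.65
eef_pos: [0.6182, 0.0758, 0.1073]
eef_rot: [-2.356, -2.078, 0.0]
force: [-0.2, 0.0, 0.3]
grip_width: 0.053
gripper_force: 84.0
```

Run:
```python
from h import *
c=shot("wrist","w10"); held(c); keeper(c); plan((*cr(0,-1.7),60,-7.2))
```

```text
edge row 162.5 [ 51.7  -0.3 -12. ] sides 212.5 346.5 -28.6 26.7
keeper rows [ 96.5 147.5] cols 239.5 325.5 inner x 57.5 depth 21.299999999999997 -> centre x 1.5 y 0.3 width 35.6
t 42.7 pos [618.2  75.8 107.3] w 53.4 F 84.0462076663971 j6 0.05
turn [0. 0. 0.] then shift [-0.6 -0.8 47.3]
```

Request:
step_arm([
  [0.7, 0, 0, 15, 0, 0, 0],
  [0.7, 0, 0, 20, 0, 0, 0],
  [0.7, 0, 0, 16, 0, 0, 0],
  [0.7, 0, 0, 10, 0, 0, 0],
  [0.7, 0, 0, 5, 0, 0, 0],
  [0.7, 0, 0, 1, 0, 0, 0],
  [0.7, 0, 0, 1, 0, 0, 0],
  [0.7, 0, 0, 1, 0, 0, 0],
  [0.7, 0, 0, 1, 0, 0, 0],
  [0.7, 0, 0, 0, 0, 0, 0],
])

```text
time_s: 43.95
eef_pos: [0.6186, 0.0758, 0.0385]
eef_rot: [2.355, 2.078, 0.001]
force: [-2.5, -0.2, 5.3]
grip_width: 0.0532
gripper_force: 84.7
```

Request:
step_arm([
  [0.3, 0, 0, -1, 0, 0, 0],
  [0.2, 0, 0, 0, 0, 0, 0],
  [0.1, 0, 0, 0, 0, 0, 0],
  [0.1, 0, 0, -10, 0, 0, 0],
  [0, 0, 0, -30, 0, 0, 0],
  [0, 0, 0, -40, 0, 0, 0],
  [0, 0, 0, -40, 0, 0, -10],
  [0, 0, 0, -20, 0, 0, -10.2],
  [0, 0, 0, 0, 0, 0, 0],
  [0, 0, 0, 0, 0, 0, 0],
])

```text
time_s: 45.2
eef_pos: [0.6175, 0.0759, 0.1772]
eef_rot: [-1.957, -2.455, 0.002]
force: [-0.0, 0.6, -0.9]
grip_width: 0.0855
gripper_force: 0.0
```

Run:
```python
from h import *
c=shot("wrist","w11"); A=(452.6,92.3); plan((*A,180,13),(*A,0,13))
```

```text
t 45.25 pos [617.2  75.8 176.7] w 85.3 F 0.0 j6 -0.3
turn [-0.2 -0.  -0.1] then shift [  53.1 -156.7   -3.3]
turn [0. 0. 0.] then shift [  0.   0. 180.]
```

Request:
step_arm([
  [0, 5, -15, 0, 0, 0, 0],
  [0, 10, -30, 0, 0, 0, 0],
  [0, 14, -41, 0, 0, 0, 0],
  [0, 14, -41, 0, 0, 0, 0],
  [0, 10, -29.7, 0, 0, 0, 0],
  [0, 0, 0, 35, 0, 0, 0],
  [0.1, 0, 0, 40, 0, 0, 0],
  [0.1, 0, 0, 10, 0, 0, 0],
  [0.1, 0, 0, 0, 0, 0, 0],
  [0.1, 0, 0, 0, 0, 0, 0],
], force=30)

```text
time_s: 46.5
eef_pos: [0.4548, 0.092, 0.0947]
eef_rot: [1.954, 2.457, 0.002]
force: [-0.3, -0.1, 0.5]
grip_width: 0.0769
gripper_force: 0.0
```

Run:
```python
from h import *
A=(452.6,92.3); plan((*A,0,13)); c=shot("wrist","w12"); wmod(c)
t=cams.camera("top")
for u,r in modules(t): print(u,r)
```

```text
t 46.5 pos [454.8  92.   94.7] w 76.9 F 0.0 j6 -0.29
turn [0.1 0.  0. ] then shift [ 0.8 -2.1 94.7]
px [439. 242.] tool xy -6.7 153.7 LxW 211.0 99.8 long from tool x 61.0
px [215. 160.] tool xy 49.5 -102.9 LxW 352.3 133.5 long from tool x -74.9
[326. 282.] [ 423.5 -123.9   75.5   98.1   55.4]
[132. 217.] [561.7 326.4  66.3 104.4  61.1]
```

View pics/w12.png

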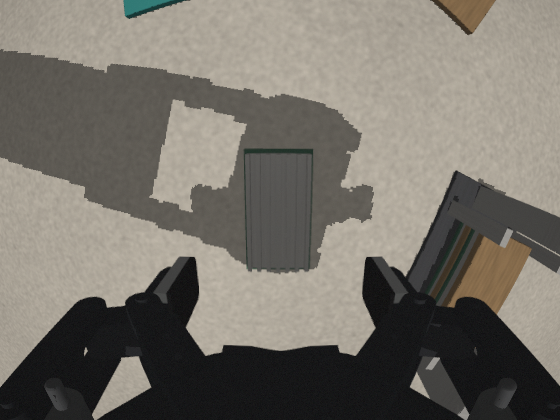

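The wrist view shows module A square and centred at (279,210), with far edge at row 149, near edge at row 271 and finger tips at (185,275) and (380,275). The cradle, at the right, is clear of the fingers.

Request:
step_arm([
  [0.15, 0.5, -1.3, 30, 0, 0, 0],
  [0.2, 0, 0, 30, 0, 0, 0],
  [0.2, 0, 0, 20, 0, 0, 0],
  [0.2, 0, 0, 10, 0, 0, 0],
  [0.2, 0, 0, 4.5, 0, 0, 0],
  [0.2, 0, 0, 0, 0, 0, 0],
  [0.25, 0, 0, 0, 0, 0, 0],
  [0.3, 0, 0, 0, 0, 0, 0],
  [0.35, 0, 0, 0, 0, 0, 0],
  [0.38, 0, 0, 0, 0, 0, 0],
], force=30)

```text
time_s: 47.85
eef_pos: [0.4523, 0.0923, -0.0011]
eef_rot: [1.955, 2.459, 0.0]
force: [-0.4, -0.0, -0.5]
grip_width: 0.0525
gripper_force: 0.0
```

Request:
step_arm([
  [0.41, 0, 0, 0, 0, 0, 0],
  [0.44, 0, 0, 0, 0, 0, 0],
  [0.47, 0, 0, 0, 0, 0, 0],
  [0.5, 0, 0, 0, 0, 0, 0],
  [0.5, 0, 0, 0, 0, 0, 0],
  [0.5, 0, 0, 0, 0, 0, 0],
  [0.7, 0, 0, 0, 0, 0, 0],
  [0.7, 0, 0, 0, 0, 0, 0],
  [0.7, 0, 0, 0, 0, 0, 0],
  [0.7, 0, 0, 0, 0, 0, 0],
], force=40)

```text
time_s: 49.1
eef_pos: [0.4527, 0.0923, -0.0007]
eef_rot: [1.954, 2.459, 0.001]
force: [-0.2, 0.3, 5.2]
grip_width: 0.049
gripper_force: 42.2
```

Request:
step_arm([
  [0.7, 0, 0, 0, 0, 0, 0],
  [0.7, 0, 0, -10, 0, 0, 0],
  [0.7, 0, 0, -25, 0, 0, 0],
  [0.7, 0, 0, -35, 0, 0, 0],
  [0.7, 0, 0, -35, 0, 0, 0],
  [0.7, 0, 0, -30, 0, 0, 7],
  [0.7, 0, 0, -15, 0, 0, 7],
  [0.7, 0, 0, 0, 0, 0, 6.2],
  [0.7, 0, 0, 0, 0, 0, 0],
  [0.7, 0, 0, 0, 0, 0, 0],
], force=80)

```text
time_s: 50.35
eef_pos: [0.4516, 0.0923, 0.1483]
eef_rot: [-2.353, -2.08, 0.001]
force: [-0.2, 0.3, -1.7]
grip_width: 0.0478
gripper_force: 82.9
```

Run:
```python
from h import *
plan((*cr(0,0),150,-7.2)); c=shot("wrist","w13"); print(edge(c,4,rows=(155,185)))
```

```text
t 50.35 pos [451.6  92.3 148.3] w 47.8 F 82.93619155883789 j6 0.06
turn [-0.1  0.   0.1] then shift [  5.6 166.5  -1.7]
[165.5  49.5  -0.8]
```

Request:
step_arm([
  [0.7, 0.5, 15, 0, 0, 0, 0],
  [0.7, 0.5, 30, 0, 0, 0, 0],
  [0.7, 0.5, 38, 0, 0, 0, 0],
  [0.7, 0.5, 38, 0, 0, 0, 0],
  [0.7, 0.6, 30, 0, 0, 0, 0],
  [0.7, 0.5, 15.5, 0, 0, 0, 0],
  [0.7, 0, 0, 20, 0, 0, 0],
  [0.7, 0, 0, 20, 0, 0, 0],
  [0.7, 0, 0, 0, 0, 0, 0],
  [0.7, 0, 0, 0, 0, 0, 0],
])

```text
time_s: 51.65
eef_pos: [0.6173, 0.0747, 0.1087]
eef_rot: [-2.355, -2.078, 0.0]
force: [-0.3, -1.0, -1.0]
grip_width: 0.0481
gripper_force: 82.9
```

Request:
step_arm([
  [0.7, 0, 0, 0, 0, 0, 0],
  [0.7, 0, 0, 0, 0, 0, 0],
  [0.7, 0, 0, 0, 0, 0, 0],
  [0.7, 0, 0, 0, 0, 0, 0],
  [0.7, 0, 0, 0, 0, 0, 0],
  [0.7, 0, 0, 0, 0, 0, 0],
  [0.7, 0, 0, 0, 0, 0, 0],
  [0.7, 0, 0, 0, 0, 0, 0],
  [0.7, 0, 0, 0, 0, 0, 0],
  [0.7, 0, 0, 0, 0, 0, 0],
])

```text
time_s: 52.9
eef_pos: [0.6178, 0.0746, 0.1088]
eef_rot: [-2.356, -2.078, -0.0]
force: [-0.4, 0.1, -1.9]
grip_width: 0.0479
gripper_force: 82.9
```

Run:
```python
from h import *
c=shot("wrist","w14"); keeper(c); plan((*cr(0,-2.5),60,-7.2)); g=cv2.GaussianBlur(c["image"],(3,3),0).astype(int).sum(2); print(g[85:185,281].tolist())
```

```text
keeper rows [ 96.5 143.5] cols 240.5 326.5 inner x 59.1 depth 19.800000000000004 -> centre x 3.1 y 0.8 width 35.9
t 52.95 pos [617.8  74.6 108.8] w 48.0 F 82.90711998939514 j6 0.05
turn [ 0. -0.  0.] then shift [-0.1 -0.6 48.8]
[543, 543, 546, 546, 546, 541, 539, 540, 543, 545, 546, 493, 371, 286, 276, 284, 287, 289, 285, 280, 279, 278, 280, 281, 283, 283, 283, 283, 283, 287, 290, 291, 292, 291, 289, 286, 286, 283, 280, 280, 280, 279, 280, 280, 281, 281, 280, 280, 281, 280, 281, 284, 285, 285, 281, 277, 275, 269, 248, 201, 157, 142, 151, 167, 181, 188, 189, 189, 189, 188, 190, 189, 187, 187, 187, 187, 187, 188, 189, 186, 169, 148, 137, 137, 137, 136, 136, 146, 183, 218, 233, 241, 258, 277, 283, 283, 283, 283, 283, 282]
```

Request:
step_arm([
  [0.7, 0.3, 0, 15, 0, 0, 0],
  [0.7, 0, 0, 18, 0, 0, 0],
  [0.7, 0, 0, 14, 0, 0, 0],
  [0.7, 0, 0, 8, 0, 0, 0],
  [0.7, 0, 0, 2, 0, 0, 0],
  [0.7, 0, 0, 1, 0, 0, 0],
  [0.7, 0, 0, 1, 0, 0, 0],
  [0.7, 0, 0, 1, 0, 0, 0],
  [0.7, 0, 0, 0, 0, 0, 0],
  [0.7, 0, 0, 0, 0, 0, 0],
])

```text
time_s: 54.2
eef_pos: [0.6182, 0.0748, 0.0496]
eef_rot: [2.355, 2.078, 0.001]
force: [-1.6, -0.4, 4.8]
grip_width: 0.048
gripper_force: 83.6
```

Request:
step_arm([
  [0.4, 0, 0, -1, 0, 0, 0],
  [0.3, 0, 0, 0, 0, 0, 0],
  [0.1, 0, 0, 0, 0, 0, 0],
  [0.1, 0, 0, -10, 0, 0, 0],
  [0.1, 0, 0, -30, 0, 0, 0],
  [0.1, 0, 0, -30, 0, 0, 0],
  [0.1, 0, 0, -30, 0, 0, 5],
  [0.1, 0, 0, -20, 0, 0, 6],
  [0.1, 0, 0, 0, 0, 0, 5.7],
  [0.1, 0, 0, 0, 0, 0, 0],
])

```text
time_s: 55.45
eef_pos: [0.6181, 0.0749, 0.1707]
eef_rot: [2.631, 1.715, 0.001]
force: [-0.4, -0.4, -0.9]
grip_width: 0.0765
gripper_force: 0.0
```

Run:
```python
from h import *
t=cams.camera("top")
for k in blobs(brown(t["image"])): print("sheet",k.reshape(-1,2).mean(0).round(),rect(t,k,.008))
S=(563.5,327.3); plan((*S,180,-23.9),(*S,-4,-23.9))
```

```text
sheet [132. 217.] [561.6 327.2  66.3  98.4  52.8]
sheet [523. 167.] [ 695.3 -588.7   29.8  120.8   53.7]
t 55.5 pos [617.8  74.9 170.1] w 76.6 F 0.0 j6 0.34
turn [ 0.  -0.   0.1] then shift [ 208.8 -151.9   -9.9]
turn [0. 0. 0.] then shift [  0.   0. 184.]
```

Request:
step_arm([
  [0.1, 12, -9, 0, 0, 0, 0],
  [0.1, 28, -20, 0, 0, 0, 0],
  [0.1, 40, -29, 0, 0, 0, 0],
  [0.25, 42, -31, 0, 0, 0, 0],
  [0.25, 42, -31, 0, 0, 0, 0],
  [0.25, 30, -21, 0, 0, 0, 0],
  [0.25, 14.8, -10.9, 20, 0, 0, 0],
  [0.25, 0, 0, 35, 0, 0, 0],
  [0.25, 0, 0, 15, 0, 0, 0],
  [0.25, 0, 0, 0, 0, 0, 0],
], force=30)

```text
time_s: 56.75
eef_pos: [0.5622, 0.3263, 0.0976]
eef_rot: [-2.632, -1.713, 0.006]
force: [0.5, -0.3, 0.4]
grip_width: 0.0641
gripper_force: 0.0
```

Request:
step_arm([
  [0.25, 0, 0, 0, 0, 0, 0],
  [0.25, 0, 0, 0, 0, 0, 0],
  [0.25, 0, 0, 0, 0, 0, 0],
  [0.25, 0, 0, 0, 0, 0, 0],
  [0.25, 0, 0, 0, 0, 0, 0],
  [0.25, 0, 0, 0, 0, 0, 0],
  [0.25, 0, 0, 0, 0, 0, 0],
  [0.25, 0, 0, 0, 0, 0, 0],
  [0.25, 0, 0, 0, 0, 0, 0],
  [0.25, 0, 0, 0, 0, 0, 0],
])

```text
time_s: 58.0
eef_pos: [0.5634, 0.3273, 0.0998]
eef_rot: [2.633, 1.714, 0.0]
force: [-0.6, 0.1, -0.4]
grip_width: 0.0638
gripper_force: 0.0
```

Run:
```python
from h import *
c=cams.camera("wrist"); wsheet(c); S=(563.5,327.3); plan((*S,-4,-23.9))
```

```text
px [280. 207.] tool xy 3.8 -0.8 LxW 99.0 55.0 long from tool x 0.2
t 58.05 pos [563.3 327.3  99.8] w 63.5 F 0.0 j6 0.76
turn [ 0. -0.  0.] then shift [1.000e-01 2.000e-01 1.038e+02]
```

Request:
step_arm([
  [0.25, 3.5, -0.3, 30, 0, 0, 0],
  [0.25, 0, 0, 35, 0, 0, 0],
  [0.25, 0, 0, 22, 0, 0, 0],
  [0.25, 0, 0, 10, 0, 0, 0],
  [0.25, 0, 0, 5, 0, 0, 0],
  [0.25, 0, 0, 2, 0, 0, 0],
  [0.25, 0, 0, 0, 0, 0, 0],
  [0.25, 0, 0, 0, 0, 0, 0],
  [0.28, 0, 0, 0, 0, 0, 0],
  [0.31, 0, 0, 0, 0, 0, 0],
], force=30)

```text
time_s: 59.3
eef_pos: [0.5645, 0.3307, -0.004]
eef_rot: [2.633, 1.714, 0.0]
force: [0.1, -1.2, 0.3]
grip_width: 0.0588
gripper_force: 0.0
```

Request:
step_arm([
  [0.34, 0, 0, 0, 0, 0, 0],
  [0.37, 0, 0, 0, 0, 0, 0],
  [0.4, 0, 0, 0, 0, 0, 0],
  [0.42, 0, 0, 0, 0, 0, 0],
  [0.42, 0, 0, 0, 0, 0, 0],
  [0.42, 0, 0, 0, 0, 0, 0],
  [0.6, 0, 0, 0, 0, 0, 0],
  [0.6, 0, 0, 0, 0, 0, 0],
  [0.6, 0, 0, 0, 0, 0, 0],
  [0.6, 0, 0, 0, 0, 0, 0],
], force=40)

```text
time_s: 60.55
eef_pos: [0.5649, 0.3308, -0.0037]
eef_rot: [2.633, 1.714, 0.002]
force: [1.2, 0.2, 6.1]
grip_width: 0.0546
gripper_force: 44.0
```

Request:
step_arm([
  [0.7, 0, 0, 0, 0, 0, 0],
  [0.7, 0, 0, -10, 0, 0, 0],
  [0.7, 0, 0, -25, 0, 0, 0],
  [0.7, 0, 0, -40, 0, 0, 0],
  [0.7, 0, 0, -40, 0, 0, -5.5],
  [0.7, 0, 0, -30, 0, 0, -5.6],
  [0.7, 0, 0, -11, 0, 0, -5.6],
  [0.7, 0, 0, 0, 0, 0, 0],
  [0.7, 0, 0, 0, 0, 0, 0],
  [0.7, 0, 0, 0, 0, 0, 0],
], force=80)

```text
time_s: 61.8
eef_pos: [0.5637, 0.3303, 0.1504]
eef_rot: [-2.356, -2.077, 0.004]
force: [-0.3, -0.6, -0.4]
grip_width: 0.0535
gripper_force: 84.0
```

Run:
```python
from h import *
c=cams.camera("wrist"); held(c); plan((*cr(0,0),150,-7.2))
```

```text
edge row 165.5 [ 50.5  -0.4 -12. ] sides 213.5 347.5 -28.3 27.0
t 61.85 pos [563.8 330.4 150.6] w 53.3 F 84.01113510131836 j6 0.47
turn [-0.1  0.1  0. ] then shift [-244.6   85.     0.6]
```

Sheet offset is +0.5 mm. Next I carry it to the cradle.

Request:
step_arm([
  [0.7, -15, 5, 0, 0, 0, 0],
  [0.7, -30, 10.5, 0, 0, 0, 0],
  [0.7, -45, 15.5, 0, 0, 0, 0],
  [0.7, -48, 17, 0, 0, 0, 0],
  [0.7, -48, 17, 0, 0, 0, 0],
  [0.7, -40, 14, 0, 0, 0, 0],
  [0.7, -19, 6, 0, 0, 0, 0],
  [0.7, 0, 0, 20, 0, 0, 0],
  [0.7, 0, 0, 20, 0, 0, 0],
  [0.7, 0, 0, 0, 0, 0, 0],
])

```text
time_s: 63.1
eef_pos: [0.6154, 0.0786, 0.108]
eef_rot: [-2.35, -2.077, 0.007]
force: [-0.5, 0.1, -0.9]
grip_width: 0.0533
gripper_force: 84.0
```

Request:
step_arm([
  [0.7, 0, 0, 0, 0, 0, 0],
  [0.7, 0, 0, 0, 0, 0, 0],
  [0.7, 0, 0, 0, 0, 0, 0],
  [0.7, 0, 0, 0, 0, 0, 0],
  [0.7, 0, 0, 0, 0, 0, 0],
  [0.7, 0, 0, 0, 0, 0, 0],
  [0.7, 0, 0, 0, 0, 0, 0],
  [0.7, 0, 0, 0, 0, 0, 0],
  [0.7, 0, 0, 0, 0, 0, 0],
  [0.7, 0, 0, 0, 0, 0, 0],
])

```text
time_s: 64.35
eef_pos: [0.6183, 0.0769, 0.1118]
eef_rot: [-2.356, -2.078, -0.0]
force: [1.5, 0.7, 0.0]
grip_width: 0.0534
gripper_force: 84.0
```

Run:
```python
from h import *
c=shot("wrist","w15"); held(c); keeper(c); plan((*cr(0,-.5),60,-7.2))
```

```text
edge row 150.5 [ 56.6  -0.3 -12. ] sides 236.5 324.5 -18.4 17.4
keeper rows [ 96.5 148.5] cols 240.5 324.5 inner x 56.8 depth 22.400000000000006 -> centre x 0.8 y 0.3 width 35.9
t 64.4 pos [618.3  76.9 111.8] w 53.3 F 84.00954365730286 j6 0.06
turn [-0. -0.  0.] then shift [-0.5 -0.8 51.8]
```

Request:
step_arm([
  [0.7, -0.3, -0.3, 12, 0, 0, 0],
  [0.7, 0, 0, 15, 0, 0, 0],
  [0.7, 0, 0, 12, 0, 0, 0],
  [0.7, 0, 0, 8, 0, 0, 0],
  [0.7, 0, 0, 2, 0, 0, 0],
  [0.7, 0, 0, 1, 0, 0, 0],
  [0.7, 0, 0, 1, 0, 0, 0],
  [0.7, 0, 0, 1, 0, 0, 0],
  [0.7, 0, 0, 0, 0, 0, 0],
  [0.7, 0, 0, 0, 0, 0, 0],
])

```text
time_s: 65.65
eef_pos: [0.6184, 0.0766, 0.0606]
eef_rot: [2.355, 2.078, 0.001]
force: [-2.5, -0.0, 4.4]
grip_width: 0.0533
gripper_force: 84.6
```

Request:
step_arm([
  [0.3, 0, 0, -1, 0, 0, 0],
  [0.2, 0, 0, 0, 0, 0, 0],
  [0.1, 0, 0, 0, 0, 0, 0],
  [0.1, 0, 0, -10, 0, 0, 0],
  [0, 0, 0, -30, 0, 0, 0],
  [0, 0, 0, -40, 0, 0, 0],
  [0, 0, 0, -30, 0, 0, 3],
  [0, 0, 0, 0, 0, 0, 3.3],
  [0, 0, 0, 0, 0, 0, 0],
  [0, 0, 0, 0, 0, 0, 0],
])

```text
time_s: 66.9
eef_pos: [0.6176, 0.0767, 0.1704]
eef_rot: [-2.465, -1.947, 0.001]
force: [-0.2, -0.6, 0.2]
grip_width: 0.0855
gripper_force: 0.0
```

Run:
```python
from h import *
shot("wrist","w16"); t=cams.camera("top")
for u,r in modules(t): print(u,r)
B=(425,-124); plan((*B,170,-13.5),(*B,0,-13.5))
```

```text
[326. 282.] [ 423.3 -124.2   75.8   98.6   55.4]
t 67.0 pos [617.6  76.7 170.2] w 85.6 F 0.0 j6 0.16
turn [-0.1  0.   0.1] then shift [-2.401e+02 -1.404e+02  2.000e-01]
turn [0. 0. 0.] then shift [  0.   0. 170.]
```

Request:
step_arm([
  [0, -15, -9, 0, 0, 0, 0],
  [0, -35, -20, 0, 0, 0, 0],
  [0, -48, -28, 0, 0, 0, 0],
  [0, -48, -28, 0, 0, 0, 0],
  [0.1, -48, -28, 0, 0, 0, 0],
  [0.1, -32, -19, 0, 0, 0, 0],
  [0.1, -14, -8.4, 0, 0, 0, 0],
  [0.1, 0, 0, 35, 0, 0, 0],
  [0.1, 0, 0, 40, 0, 0, 0],
  [0.1, 0, 0, 0, 0, 0, 0],
], force=30)

```text
time_s: 68.25
eef_pos: [0.4234, -0.1222, 0.0931]
eef_rot: [-2.46, -1.942, 0.003]
force: [-0.4, 0.9, -0.2]
grip_width: 0.0765
gripper_force: 0.0
```

Request:
step_arm([
  [0.1, 0, 0, 0, 0, 0, 0],
  [0.1, 0, 0, 0, 0, 0, 0],
  [0.1, 0, 0, 0, 0, 0, 0],
  [0.1, 0, 0, 0, 0, 0, 0],
  [0.1, 0, 0, 0, 0, 0, 0],
  [0.1, 0, 0, 0, 0, 0, 0],
  [0.1, 0, 0, 0, 0, 0, 0],
  [0.1, 0, 0, 0, 0, 0, 0],
  [0.1, 0, 0, 0, 0, 0, 0],
  [0.1, 0, 0, 0, 0, 0, 0],
])

```text
time_s: 69.5
eef_pos: [0.4255, -0.1241, 0.0958]
eef_rot: [-2.467, -1.946, -0.0]
force: [-0.9, -0.3, 0.2]
grip_width: 0.077
gripper_force: 0.0
```

Run:
```python
from h import *
B=(425,-124); plan((*B,0,-13.5)); c=shot("wrist","w17")
```

```text
t 69.5 pos [ 425.5 -124.1   95.8] w 77.0 F 0.0 j6 -0.32
turn [-0. -0.  0.] then shift [-0.  -0.5 95.8]
```

View pics/w17.png

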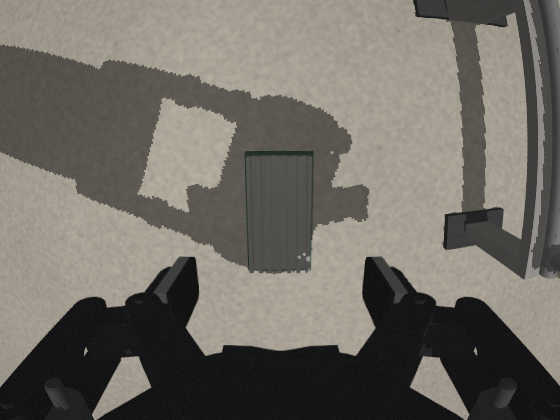

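The wrist view shows module B square and centred at (279,211), with far edge at row 152. The rail foot at (473,228) is clear of the fingers.

Request:
step_arm([
  [0.15, 0.5, -0.5, 30, 0, 0, 0],
  [0.2, 0, 0, 30, 0, 0, 0],
  [0.2, 0, 0, 20, 0, 0, 0],
  [0.2, 0, 0, 10, 0, 0, 0],
  [0.2, 0, 0, 6, 0, 0, 0],
  [0.2, 0, 0, 0, 0, 0, 0],
  [0.25, 0, 0, 0, 0, 0, 0],
  [0.3, 0, 0, 0, 0, 0, 0],
  [0.35, 0, 0, 0, 0, 0, 0],
  [0.38, 0, 0, 0, 0, 0, 0],
], force=30)

```text
time_s: 70.8
eef_pos: [0.4252, -0.1235, -0.0001]
eef_rot: [2.466, 1.946, 0.0]
force: [-0.2, -0.4, 0.3]
grip_width: 0.0533
gripper_force: 0.0
```

Request:
step_arm([
  [0.41, 0, 0, 0, 0, 0, 0],
  [0.44, 0, 0, 0, 0, 0, 0],
  [0.47, 0, 0, 0, 0, 0, 0],
  [0.5, 0, 0, 0, 0, 0, 0],
  [0.5, 0, 0, 0, 0, 0, 0],
  [0.5, 0, 0, 0, 0, 0, 0],
  [0.7, 0, 0, 0, 0, 0, 0],
  [0.7, 0, 0, 0, 0, 0, 0],
  [0.7, 0, 0, 0, 0, 0, 0],
  [0.7, 0, 0, 0, 0, 0, 0],
], force=40)

```text
time_s: 72.05
eef_pos: [0.4252, -0.1235, 0.0001]
eef_rot: [-2.466, -1.946, 0.0]
force: [-2.2, 1.1, 4.7]
grip_width: 0.0491
gripper_force: 42.2
```

Request:
step_arm([
  [0.7, 0, 0, 0, 0, 0, 0],
  [0.7, 0, 0, -10, 0, 0, 0],
  [0.7, 0, 0, -25, 0, 0, 0],
  [0.7, 0, 0, -35, 0, 0, 0],
  [0.7, 0, 0, -40, 0, 0, 0],
  [0.7, 0, 0, -40, 0, 0, 0],
  [0.7, 0, 0, -15, 0, 0, -3.2],
  [0.7, 0, 0, 0, 0, 0, -3.1],
  [0.7, 0, 0, 0, 0, 0, 0],
  [0.7, 0, 0, 0, 0, 0, 0],
], force=80)

```text
time_s: 73.3
eef_pos: [0.4248, -0.1233, 0.1644]
eef_rot: [-2.356, -2.077, 0.0]
force: [-0.8, 0.3, -2.1]
grip_width: 0.0479
gripper_force: 82.9
```

Run:
```python
from h import *
plan((*cr(0,0),160,-7.2)); c=shot("wrist","w18"); print(edge(c,4,rows=(155,185)))
```

```text
t 73.3 pos [ 424.8 -123.3  164.4] w 47.9 F 82.94838666915894 j6 -0.43
turn [-0. -0. -0.] then shift [222.8 166.1   4.4]
[168.5  48.2  -0.8]
```

Request:
step_arm([
  [0.7, 14, 10, 0, 0, 0, 0],
  [0.7, 30, 22, 0, 0, 0, 0],
  [0.7, 42, 32, 0, 0, 0, 0],
  [0.7, 45, 34, 0, 0, 0, 0],
  [0.7, 45, 34, 0, 0, 0, 0],
  [0.7, 30, 23, 0, 0, 0, 0],
  [0.7, 15.6, 11.1, 0, 0, 0, 0],
  [0.7, 0, 0, 20, 0, 0, 0],
  [0.7, 0, 0, 25, 0, 0, 0],
  [0.7, 0, 0, 0, 0, 0, 0],
])

```text
time_s: 74.6
eef_pos: [0.6141, 0.0751, 0.1156]
eef_rot: [-2.353, -2.074, 0.009]
force: [-0.1, 0.5, -1.1]
grip_width: 0.0477
gripper_force: 82.9
```

Request:
step_arm([
  [0.7, 0, 0, 0, 0, 0, 0],
  [0.7, 0, 0, 0, 0, 0, 0],
  [0.7, 0, 0, 0, 0, 0, 0],
  [0.7, 0, 0, 0, 0, 0, 0],
  [0.7, 0, 0, 0, 0, 0, 0],
  [0.7, 0, 0, 0, 0, 0, 0],
  [0.7, 0, 0, 0, 0, 0, 0],
  [0.7, 0, 0, 0, 0, 0, 0],
  [0.7, 0, 0, 0, 0, 0, 0],
  [0.7, 0, 0, 0, 0, 0, 0],
])

```text
time_s: 75.85
eef_pos: [0.6176, 0.0757, 0.1198]
eef_rot: [-2.356, -2.078, 0.0]
force: [0.3, 0.5, -1.1]
grip_width: 0.0477
gripper_force: 82.9
```

Run:
```python
from h import *
c=shot("wrist","w19"); keeper(c); plan((*cr(0,-1.2),60,-7.2))
```

```text
keeper rows [ 97.5 144.5] cols 244.5 323.5 inner x 58.0 depth 21.400000000000006 -> centre x 2.0 y 1.1 width 35.6
t 75.9 pos [617.6  75.7 119.8] w 47.4 F 82.87224411964417 j6 0.05
turn [-0.  0.  0.] then shift [ 0.1 -0.3 59.8]
```

Request:
step_arm([
  [0.7, 0.3, 0, 12, 0, 0, 0],
  [0.7, 0, 0, 14, 0, 0, 0],
  [0.7, 0, 0, 12, 0, 0, 0],
  [0.7, 0, 0, 6, 0, 0, 0],
  [0.7, 0, 0, 2, 0, 0, 0],
  [0.7, 0, 0, 1, 0, 0, 0],
  [0.7, 0, 0, 1, 0, 0, 0],
  [0.7, 0, 0, 1, 0, 0, 0],
  [0.7, 0, 0, 0, 0, 0, 0],
  [0.7, 0, 0, 0, 0, 0, 0],
])

```text
time_s: 77.15
eef_pos: [0.6181, 0.076, 0.0724]
eef_rot: [2.355, 2.078, 0.001]
force: [-2.7, -1.2, 6.5]
grip_width: 0.0477
gripper_force: 83.8
```

Request:
step_arm([
  [0.4, 0, 0, -1, 0, 0, 0],
  [0.3, 0, 0, 0, 0, 0, 0],
  [0.1, 0, 0, 0, 0, 0, 0],
  [0.1, 0, 0, -10, 0, 0, 0],
  [0, 0, 0, -30, 0, 0, 0],
  [0, 0, 0, -40, 0, 0, 0],
  [0, 0, 0, -40, 0, 0, 0],
  [0, 0, 0, 0, 0, 0, 0],
  [0, 0, 0, 0, 0, 0, 0],
  [0, 0, 0, 0, 0, 0, 0],
])

```text
time_s: 78.4
eef_pos: [0.6167, 0.076, 0.1902]
eef_rot: [-2.354, -2.077, 0.003]
force: [0.1, -1.3, -1.4]
grip_width: 0.0857
gripper_force: 0.0
```

Run:
```python
from h import *
c=shot("wrist","w20")
K=(588.2,-164.6); plan((*K,200,-7.2),(*K,128,-7.2),(*cr(0,-92),128,-7.2))
s=cams.camera("scene"); a=c["image"][80:320,160:400]; b=cv2.resize(s["image"][160:300,190:330],(240,240))
cv2.imwrite("pics/fin1.png",cv2.resize(np.hstack([a,b]),None,fx=1.65,fy=1.65,interpolation=cv2.INTER_CUBIC)[:,:,::-1])
```

```text
t 78.45 pos [616.7  76.1 190.2] w 85.6 F 0.0 j6 0.05
turn [-0.2  0.   0. ] then shift [-242.3    1.9   -9.8]
turn [0. 0. 0.] then shift [-0.  0. 72.]
turn [0. 0. 0.] then shift [151.4  -1.2   0. ]
```

View pics/fin1.png

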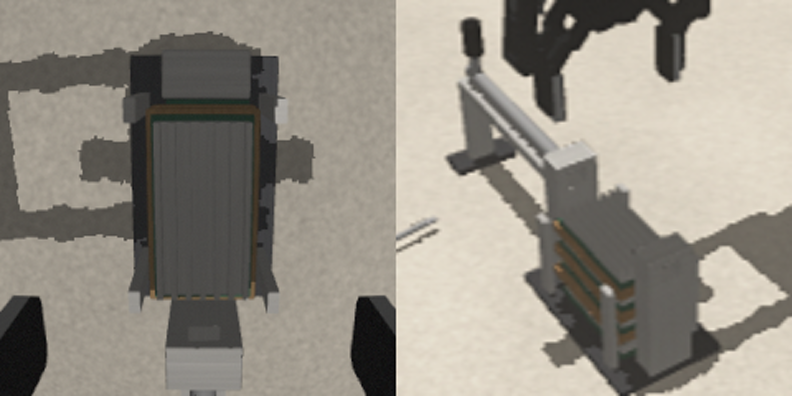

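The stack is complete and lined up: sheets and modules alternate between the guides (wrist crop (203,210), scene crop (595,280)), with the bolt still drawn back at (470,40). Next I push the bolt home.

Request:
step_arm([
  [0, -20, 0.5, 0, 0, 0, 0],
  [0, -45, 0.5, 0, 0, 0, 0],
  [0, -50, 0.5, 0, 0, 0, 0],
  [0, -50, 0.5, 0, 0, 0, 0],
  [0, -45, 0, 0, 0, 0, 0],
  [0, -32.5, 0, 0, 0, 0, 0],
  [0, 0, 0, 0, 0, 0, 0],
  [0, 0, 0, 20, 0, 0, 0],
  [0, 0, 0, 30, 0, 0, 0],
  [0, 0, 0, 11, 0, 0, 0],
])

```text
time_s: 79.75
eef_pos: [0.5875, -0.1628, 0.1271]
eef_rot: [-2.35, -2.077, 0.003]
force: [0.4, -0.7, -0.6]
grip_width: 0.0854
gripper_force: 0.0
```

Request:
step_arm([
  [0, 0, 0, 0, 0, 0, 0],
  [0.5, 0, 0, 0, 0, 0, 0],
  [1, 0, 0, 0, 0, 0, 0],
  [1, 0, 0, 0, 0, 0, 0],
  [1, 0, 0, 0, 0, 0, 0],
  [1, 0, 0, 0, 0, 0, 0],
  [1, 0, 0, 0, 0, 0, 0],
  [1, 0, 0, 0, 0, 0, 0],
  [1, 0, 0, 0, 0, 0, 0],
  [1, 0, 0, 0, 0, 0, 0],
], force=40)

```text
time_s: 81.0
eef_pos: [0.5879, -0.1648, 0.1314]
eef_rot: [-2.353, -2.077, 0.004]
force: [-7.7, 0.7, 6.5]
grip_width: 0.0166
gripper_force: 39.1
```

Run:
```python
from h import *
plan((*cr(0,-92),128,-7.2)); print(manip.state()["force"])
```

```text
t 81.0 pos [ 587.9 -164.8  131.4] w 16.6 F 39.06578779220581 j6 -0.35
turn [-0.2  0.   0.1] then shift [151.6  -1.    3.4]
[-7.66946864  0.6985493   6.46372676]
```

Request:
step_arm([
  [1, 5, -1, 0, 0, 0, 0],
  [1, 16, 0, 0, 0, 0, 0],
  [1, 20, 0, 0, 0, 0, 0],
  [1, 20, 0, 0, 0, 0, 0],
  [1, 20, 0, 0, 0, 0, 0],
  [1, 20, 0, 0, 0, 0, 0],
  [1, 20, 0, 0, 0, 0, 0],
  [1, 17, 0, 0, 0, 0, 0],
  [1, 11, 0, 0, 0, 0, 0],
  [1, 7, 0, 0, 0, 0, 0],
])

```text
time_s: 82.25
eef_pos: [0.6073, -0.0157, 0.1316]
eef_rot: [2.347, 2.074, -0.017]
force: [-10.2, -35.4, 5.0]
grip_width: 0.0166
gripper_force: 39.1
```

Run:
```python
from h import *
plan((*cr(0,-92),128,-7.2)); s=manip.state(); print(s["force"]); print("travel",np.linalg.norm(s["eef_pos"][:2]*1000-[587.8,-164.6]))
```

```text
t 82.25 pos [607.3 -15.7 131.6] w 16.6 F 39.148478507995605 j6 -0.09
turn [-0.   0.8  0.1] then shift [ 1.3 -1.5  3.6]
[-10.17753794 -35.43305175   4.95696295]
travel 150.16527029612632
```

Request:
step_arm([
  [1, -4, 0, 0, 0, 0, 0],
  [0.6, 0, 0, 0, 0, 0, 0],
  [0.3, 0, 0, 0, 0, 0, 0],
  [0, 0, 0, 0, 0, 0, 0],
  [0, 0, 0, 0, 0, 0, 0],
  [0, 0, 0, -15, 0, 0, 0],
  [0, 0, 0, -30, 0, 0, 0],
  [0, 0, 0, -40, 0, 0, 0],
  [0, 0, 0, -30, 0, 0, 0],
  [0, 0, 0, 0, 0, 0, 0],
])

```text
time_s: 83.5
eef_pos: [0.6094, -0.0143, 0.2504]
eef_rot: [2.351, 2.074, 0.007]
force: [-0.1, -0.5, 0.0]
grip_width: 0.0853
gripper_force: 0.0
```

Request:
step_arm([
  [0, -10, -20, -10, 0, 0, 0],
  [0, -10, -40, 0, 0, 0, 0],
  [0, -10, -40, 0, 0, 0, 0],
  [0, -10, -40, 0, 0, 0, 0],
  [0, -10, -40, 0, 0, 0, 0],
  [0, 0, -20, 0, 0, 0, 0],
  [0, 0, 0, 0, 0, 0, 0],
  [0, 0, 0, 0, 0, 0, 0],
  [0, 0, 0, 0, 0, 0, 0],
  [0, 0, 0, 0, 0, 0, 0],
])

```text
time_s: 84.75
eef_pos: [0.403, -0.0386, 0.2556]
eef_rot: [-2.355, -2.078, 0.0]
force: [0.7, -0.3, -0.4]
grip_width: 0.0856
gripper_force: 0.0
```

Run:
```python
from h import *
t=shot("top","tf"); g=cv2.cvtColor(t["image"],cv2.COLOR_RGB2GRAY)
p=px(t,np.r_[cr(0,-92),150]/1000)[0]; print("expected knob px",p)
x,y=p.astype(int); m=np.zeros_like(g); m[y-14:y+15,x-25:x+26]=g[y-14:y+15,x-25:x+26]<45
for k in blobs(m,15,600): q=k.reshape(-1,2).mean(0); print("dark",q,cv2.contourArea(k))
s=cams.camera("scene"); q=px(s,np.r_[cr(0,-92),138]/1000)[0].astype(int); print("scene knob patch",q,s["image"][q[1],q[0]], "drawn-back place",s["image"][tuple(px(s,np.r_[cr(0,-242),145]/1000)[0].astype(int)[::-1])])
print(manip.state()["eef_pos"],manip.state()["time_s"])
```

```text
expected knob px [281.86568039 194.41425542]
dark [282.09090909 196.04545455] 38.0
scene knob patch [245 200] [48 46 42] drawn-back place [214 206 190]
[ 0.40289631 -0.0385802   0.25569651] 84.85
```

The knob is at its expected home place, and the arm is clear of everything, so I'm handing in.

```bash
python3 -c "
from rig import manip
print(manip.hand_in())"
```

```text
the job is handed in; nothing more can be done
None
```

I drew the bolt back, stacked all three modules on module0 with one brown sheet under each, pushed the bolt home to its end stop (about 150 mm of travel), and handed in at about 85 s; the hand-in returned no verdict.

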